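Find the key to the ticket-pad dispenser and empty it

ROBOT

A 7-joint arm with a two-finger parallel gripper is mounted at the origin on a cart in front of the work surface, level with it; the furniture and walls round the work are solid. World frame = base frame: x ahead of the robot, y to its left, z up, the work surface at z = 0. Lengths are in m, angles in rad, forces in N, time in s.
With the tool pointing down it reaches from about 0.425 to 0.95 m from the base axis. Payload 4.7 kg.
Tool frame: the origin (TCP) lies midway between the tips of the shut fingers; the grasp point (between the pads) lies 19 mm behind it (env.hold_point_z is the distance from the TCP to the grasp point, in m); z points along the fingers, y is the direction in which the jaws open and shut (so a half turn about z gives the same grasp; the last joint's range is limited). The gripper opens to 85 mm and grips with 20 to 120 N. Pads are 22 mm wide; open, the fingers measure 114 mm over their backs; the gripper's body (76 mm by 85 mm) begins 54 mm behind the grasp point. The pads swing forward as they close: fully open they stand 13 mm farther back than shut.
Start: joints at [1.313, 0.469, -0.049, 1.532, 0.024, 1.141, -0.082], TCP at [0.153, -0.657, 0.231] pointing down, gripper open.
Joint ranges: [-2.59, 2.59], [-0.33, 1.99], [-1.39, 1.29], [0.1, 2.45], [-1.04, 4.18], [0.21, 1.99], [-2.66, 2.66]. Speed limits (rad/s): [2.57, 2.57, 3.14, 3.14, 3.14, 3.14, 3.14].

INTERFACE

Orientations are given as [roll, pitch, yaw] about the fixed x, y, z axes, in that order (R = Rz(yaw) Ry(pitch) Rx(roll)).
In Python, from plant import env gives the robot as it stands.
- The arm moves only by the shell command python3 -m handwheel 'ROWS' [FORCE]. ROWS is JSON, a list of rows, each an object of numbers: "hand": the finger opening in cm, from 0 to 8.54; "tx", "ty", "tz": the shift along the tool's x, y, z in cm; "wx", "wy", "wz": the turn, a rotation vector about the tool's x, y, z in units of 6 degrees (1.0 is 6 degrees). A call has 1 to 20 rows; each row is the pose to reach, as a shift and turn from the pose commanded when the call began, along the tool's axes at that moment; what a row does not reach only later rows make up. A row lasts 1/12 s, in which the tool goes at most 41.7 mm and 7.16 degrees, less where a joint would pass 70% of its speed; a pose out of reach is approached as far as the arm can. A call with a gripper value outside its range is refused whole. The fingers move at their own pace and stop on an object; FORCE is the grip in N (left out, the last holds). Time passes only in rows, so rows that repeat a pose let the fingers close. It gives the time, the measured TCP pose, the force and the opening at its end, in the units of the state.
- env.sense(): the state, without advancing time (a new reading comes with each control period).
- env.grab_frame(name): name is "scene" or "top" or "wrist"; returns the picture (384x512x3 uint8, blue, green, red); there is no depth.
- env.camera_info(name): a dict with "fovy" (degrees; the focal length in pixels is half the picture's height over the tangent of half this angle, whatever the lens; pixels are square), "cx", "cy" (the principal point, pixels), "origin" and "attitude" of the camera in the world. Camera axes: x right, y up, looking along -z (the intrinsics and any distortion apply to the point x, -y, -z); pixel columns grow to the right and rows downward; lengths in m; the calibration is good to about 2 mm. A picture is of the moment at which its call begins: read the wrist's pose just before it. camera_info takes no time and is no camera call; for the wrist camera it gives the pose at the moment of the call.
- env.job_done(): hands the job in, once; it reports no verdict.
The state is a dict: "time_s": time; "joints": joint angles; "joint_velocities": joint speeds; "effort": joint torques, N m; "tcp_pos": TCP position; "orientation": TCP orientation; "force": force on the tool from outside, world axes, zero at the start; "moment": the same for the moment, N m; "opening": finger opening in m.
Only numpy, scipy, OpenCV 4.12 (cv2) and the standard library are available. Lean on these libraries where they do the work, as an engineer would, in place of code of your own. Each camera call takes 0.05 s, during which the arm holds its last target.

TASK

The spring-loaded ticket-pad dispenser is locked by the steel bar across its top, and only one of the three keys in the rack turns its lock: try them in turn until one swings the bar fully open. Take out every ticket pad, one after another, and lay them flat in the open brown carton, together with the pad that may lie loose on the worktop; finally turn the bar back to fully closed and leave all three keys standing in the rack, pushed fully home.

Things in the scene. Friction and masses are not known exactly. Their poses are not given: they have to be found in the camera images.
- key_a_head (a point): One of three alike upright steel keys in the rack, 80 g, 82 mm high: blade 45 mm, collar 34 x 16 x 5 mm, then black head 30 (x) x 10 (y) x 32 mm high. Point: head's centre, on the turning axis, 66 mm above the blade's tip, 21 mm above the collar's underside. z up along the key, x along the blade's width, y through the thickness: pinch the head along y.
- key_b_head (a point): Another key, as key_a_head. Blade 5 mm thick, reaching 18 mm to +x and 7 mm to -x of the axis, its tip tapered to 18 x 3.4 mm over the last 3 mm. The keys differ only in the height of a 10 mm notch in the blade's +x edge.
- key_c_head (a point): Another key, as key_a_head. Which of the three fits the lock differs from start to start and cannot be seen from outside. A wrong key stops after about 0.3 rad of turning, with the bar under 0.3 rad; turn it back and draw it out.
- rack_slot_0 (a point): One of the three slots of the fixed pale wooden key rack (44 x 166 mm, 58 mm high). Point: the slot's mouth on the top face, where a key's axis belongs. x across the rack, y along its row of slots, z up. Slot 52 mm deep, 9 mm wide in x, from -9 to +20 mm of the point in y.
- rack_slot_1 (a point): The middle slot of the rack, 50 mm from the others; as rack_slot_0. A key stands in a slot with its x axis along the rack's +y and its collar resting on the top face, so its head's centre is 21 mm above the point.
- rack_slot_2 (a point): Another slot of the rack, as rack_slot_0.
- lock (a point): Keyhole of the fixed grey dispenser. Point: on the lock's turning axis, at the locking bar's upper face, 104.5 mm above the worktop. Axes fixed to the dispenser: z up, y away from the pads. With the bar closed the slot lies along y from -9 to +20 mm, 9 mm wide in x. A key goes straight down, its x along this +y, until its collar rests on the bar (head's centre 21 mm above the point).
- lock_bar (a joint): Angle (rad) of the steel locking bar, 8 mm thick, 18 mm wide, reaching 98 mm from the lock axis: 0 closed, across the top of the pads; the right key turns it counter-clockwise seen from above, to the stop at 1.3, fully open. Needs about 0.1 Nm, stays where left. The key has up to 0.2 rad of play in the slot: overturn by that at both ends. It will not turn without a key.
- stack (a point): Middle of the pad stack in the dispenser, 94 mm above the worktop: opening the bar frees a soft spring that lifts the uppermost pad's top to about there (within 6 mm) and lifts the next as one is taken. Axes as the lock's; the lock is 78 mm to +y. In the lock a weak spring (0.3 N) gives way below a key. The right key is held in while turned; any key draws out straight up with the bar closed.
- pad_0_mid (a point): A white printed ticket pad, 60 (x) x 85 (y) x 18 mm (z up), 90 g, stacked in the dispenser. Point: its centre, half-way up. Grasp across the 60 mm, lift straight up. Corner guides, tops 92 mm above the worktop, leave the middle 66 mm of both long sides open; the closed bar's underside is 96.5 mm above the worktop.
- pad_1_mid (a point): A second ticket pad in the dispenser, on top of the first; as pad_0_mid.
- pad_2_mid (a point): A third ticket pad in the dispenser; as pad_0_mid.
- pad_3_mid (a point): A fourth ticket pad on top of the stack in some starts (else None); as pad_0_mid.
- pad_4_mid (a point): A ticket pad lying loose on the worktop in some starts (else None); as pad_0_mid.
- carton: Open, empty brown cardboard carton, loose on the worktop, 279 (x) x 208 mm (y) outside, walls 5 mm thick and 77 mm high, inner floor 34 mm above its underside, 0.5 to 1.2 kg. Origin: centre of its underside; z up.

How it is judged:
By the outcome, as a careful person would: the job done as asked, in the order asked, and still so for the second after the job is handed in, with the robot touching nothing.
Of pad_3, pad_4 only 1 to 2 are there at a start; the rules pass over those that are not, and their reading is None.
At some moment in a run one of carton may be knocked a few centimetres aside while the robot is not near it.
It also fails if it takes over 210 s, if anything falls off the work surface, if the arm or the gripper's body presses on something with over 40 N, if the wrist force passes 120 N, or if a joint passes its speed limit or range.

## Working session

There is one attempt and no reset: what is moved stays moved. The work goes in short steps, Python scripts to look and compute and a shell command to move; the robot and the scene stay as the last step left them, time stands still between calls to the robot, and variables do not carry over. Pictures are saved under pics/ and viewed, and the job is handed in when it is done.

```bash
ls; mkdir -p pics
python3 - <<'E'
from plant import env
import cv2
print(env.sense()); print(env.hold_point_z)
for n in ("scene","top","wrist"):
    print(n,env.camera_info(n)); cv2.imwrite(f"pics/{n}0.png",env.grab_frame(n))
E
```

```text
pics
{'time_s': 0.0, 'joints': array([ 1.31310806,  0.46946196, -0.04859881,  1.53367268,  0.0240949 ,
        1.14100834, -0.08228362]), 'joint_velocities': array([ 0.00045854, -0.00108692,  0.00057709, -0.00104589, -0.00146693,
       -0.00035175,  0.00022847]), 'effort': array([ 5.35946140e-05, -5.10300136e+01, -4.68764012e-02, -2.37708575e+01,
        1.05915545e-02,  7.58413895e-03, -5.86397704e-06]), 'tcp_pos': array([ 0.15297156, -0.65684467,  0.2302566 ]), 'orientation': array([-3.13962887e+00,  6.55423929e-05,  2.28837201e-01]), 'force': array([-0.59142373, -0.2515518 , -0.42878473]), 'moment': array([-0.02288701, -0.01341019,  0.00140095]), 'opening': 0.08519046192242886}
0.0187
scene {'fovy': 48.71249015499307, 'cx': 251.05774101735162, 'cy': 192.15120599856894, 'origin': array([0.03799223, 0.43214972, 0.70418729]), 'attitude': array([ 0.90219486,  0.02186146, -2.42628119])}
top {'fovy': 53.37153487343977, 'cx': 257.02441410255176, 'cy': 197.37487680064083, 'origin': array([ 0.48025221, -0.10085989,  1.1637275 ]), 'attitude': array([ 0.07652083, -0.02119865, -1.57265513])}
wrist {'fovy': 70.91185321926355, 'cx': 254.74820322155122, 'cy': 192.4770503062511, 'origin': array([ 0.2267773 , -0.63955996,  0.37376062]), 'attitude': array([-2.98157260e-01,  1.09281472e-03, -1.34264199e+00])}
```

The scene picture shows the dispenser at about (168,225) with the key rack at (215,290) and a loose pad at (280,249). The carton is at (355,180). In the top picture the rack is at (186,235), the dispenser at (205,166), the pad at (251,239) and the carton at (354,242).

```bash
cat > h.py <<'E'
import numpy as np, cv2
from scipy.spatial.transform import Rotation as R
from plant import env
def cam(n):
    i=env.camera_info(n); f=192/np.tan(np.radians(i['fovy']/2))
    return dict(o=np.array(i['origin']),R=R.from_euler('xyz',i['attitude']).as_matrix(),f=f,cx=i['cx'],cy=i['cy'])
def ray(c,u,v):
    d=np.array([(u-c['cx'])/c['f'],-(v-c['cy'])/c['f'],-1.]); d=c['R']@d; return d/np.linalg.norm(d)
def onz(c,u,v,z):
    d=ray(c,u,v); return c['o']+d*(z-c['o'][2])/d[2]
def tri(obs):
    A=np.zeros((3,3));b=np.zeros(3)
    for c,(u,v) in obs:
        d=ray(c,u,v);P=np.eye(3)-np.outer(d,d);A+=P;b+=P@c['o']
    x=np.linalg.solve(A,b)
    return x,[np.linalg.norm((np.eye(3)-np.outer(ray(c,*p),ray(c,*p)))@(x-c['o'])) for c,p in obs]
def proj(c,X):
    p=c['R'].T@(np.asarray(X)-c['o']); return np.array([c['cx']-c['f']*p[0]/p[2],c['cy']+c['f']*p[1]/p[2]])
def delta(X,rpy=None):
    """tool-frame shift (cm) & turn (6deg units) from measured pose to target"""
    s=env.sense(); r=R.from_euler('xyz',s['orientation'])
    t=r.inv().apply(np.asarray(X)-s['tcp_pos'])*100
    w=None
    if rpy is not None: w=np.degrees((r.inv()*R.from_euler('xyz',rpy)).as_rotvec())/6
    return np.round(t,2),None if w is None else np.round(w,2)
def st():
    s=env.sense(); print(round(s['time_s'],2),s['tcp_pos'].round(4),s['orientation'].round(4),'F',s['force'].round(1),'op',round(s['opening'],4),'j',s['joints'].round(2))
def crop(img,u,v,w,h,k,name):
    c=img[max(0,int(v-h)):int(v+h),max(0,int(u-w)):int(u+w)]
    cv2.imwrite('pics/'+name,cv2.resize(c,None,fx=k,fy=k,interpolation=cv2.INTER_CUBIC))
E
python3 - <<'E'
from h import *
c=cam('top')
for n,u,v,z in [('rackL',168,234,.1),('rackM',185,235,.1),('rackR',204,237,.1),('disp',205,166,.1),('pad',251,239,.018),('carton',354,242,.05)]:
    print(n,onz(c,u,v,z).round(3))
i=cv2.imread('pics/top0.png'); crop(i,205,195,65,65,6,'topc.png')
i=cv2.imread('pics/scene0.png'); crop(i,195,255,90,75,4.4,'scenec.png')
E
```

```text
rackL [0.46  0.122 0.1  ]
rackM [0.458 0.076 0.1  ]
rackR [0.452 0.023 0.1  ]
disp [0.65  0.022 0.1  ]
pad [ 0.444 -0.107  0.018]
carton [ 0.435 -0.407  0.05 ]
```

Run:
```python
from h import *
print(delta([.42,-.38,.28],[np.pi,0,.9]));print(delta([.50,0.02,.28],[np.pi,0,1.6]))
```

```text
(array([ 32.28, -20.93,  -4.92]), array([-0.01, -0.  , -6.41]))
(array([ 49.15, -58.07,  -4.86]), array([-1.000e-02, -1.000e-02, -1.309e+01]))
```

```bash
python3 -m handwheel '[{"tx":32,"ty":-21,"tz":-5,"wz":-6.4},{"tx":32,"ty":-21,"tz":-5,"wz":-6.4},{"tx":32,"ty":-21,"tz":-5,"wz":-6.4},{"tx":32,"ty":-21,"tz":-5,"wz":-6.4},{"tx":32,"ty":-21,"tz":-5,"wz":-6.4},{"tx":32,"ty":-21,"tz":-5,"wz":-6.4},{"tx":32,"ty":-21,"tz":-5,"wz":-6.4},{"tx":32,"ty":-21,"tz":-5,"wz":-6.4},{"tx":32,"ty":-21,"tz":-5,"wz":-6.4},{"tx":49,"ty":-58,"tz":-5,"wz":-13},{"tx":49,"ty":-58,"tz":-5,"wz":-13},{"tx":49,"ty":-58,"tz":-5,"wz":-13},{"tx":49,"ty":-58,"tz":-5,"wz":-13},{"tx":49,"ty":-58,"tz":-5,"wz":-13},{"tx":49,"ty":-58,"tz":-5,"wz":-13},{"tx":49,"ty":-58,"tz":-5,"wz":-13},{"tx":49,"ty":-58,"tz":-5,"wz":-13},{"tx":49,"ty":-58,"tz":-5,"wz":-13},{"tx":49,"ty":-58,"tz":-5,"wz":-13},{"tx":49,"ty":-58,"tz":-5,"wz":-13}]'
python3 - <<'E'
from h import *
st(); import pickle
pickle.dump(cam('wrist'),open('w1.pkl','wb')); cv2.imwrite('pics/w1.png',cv2.resize(env.grab_frame('wrist'),None,fx=1.5,fy=1.5,interpolation=cv2.INTER_CUBIC))
E
```

```text
0.15 [ 0.1531 -0.657   0.2305] [-3.1401  0.      0.2289] F [ 0.6 -0.4 -0.4] op 0.0856 j [ 1.31  0.47 -0.05  1.53  0.02  1.14 -0.08]invalid input at $[0]: expected keys hand, tx, ty, tz, wx, wy, wz
```

The wrist picture shows the red tray, unchanged, because the call was refused. Every row needs all seven keys.

```bash
python3 -m handwheel '[{"hand":8.5,"tx":32,"ty":-21,"tz":-5,"wx":0,"wy":0,"wz":-6.4},{"hand":8.5,"tx":32,"ty":-21,"tz":-5,"wx":0,"wy":0,"wz":-6.4},{"hand":8.5,"tx":32,"ty":-21,"tz":-5,"wx":0,"wy":0,"wz":-6.4},{"hand":8.5,"tx":32,"ty":-21,"tz":-5,"wx":0,"wy":0,"wz":-6.4},{"hand":8.5,"tx":32,"ty":-21,"tz":-5,"wx":0,"wy":0,"wz":-6.4},{"hand":8.5,"tx":32,"ty":-21,"tz":-5,"wx":0,"wy":0,"wz":-6.4},{"hand":8.5,"tx":32,"ty":-21,"tz":-5,"wx":0,"wy":0,"wz":-6.4},{"hand":8.5,"tx":32,"ty":-21,"tz":-5,"wx":0,"wy":0,"wz":-6.4},{"hand":8.5,"tx":32,"ty":-21,"tz":-5,"wx":0,"wy":0,"wz":-6.4},{"hand":8.5,"tx":49,"ty":-58,"tz":-5,"wx":0,"wy":0,"wz":-13},{"hand":8.5,"tx":49,"ty":-58,"tz":-5,"wx":0,"wy":0,"wz":-13},{"hand":8.5,"tx":49,"ty":-58,"tz":-5,"wx":0,"wy":0,"wz":-13},{"hand":8.5,"tx":49,"ty":-58,"tz":-5,"wx":0,"wy":0,"wz":-13},{"hand":8.5,"tx":49,"ty":-58,"tz":-5,"wx":0,"wy":0,"wz":-13},{"hand":8.5,"tx":49,"ty":-58,"tz":-5,"wx":0,"wy":0,"wz":-13},{"hand":8.5,"tx":49,"ty":-58,"tz":-5,"wx":0,"wy":0,"wz":-13},{"hand":8.5,"tx":49,"ty":-58,"tz":-5,"wx":0,"wy":0,"wz":-13},{"hand":8.5,"tx":49,"ty":-58,"tz":-5,"wx":0,"wy":0,"wz":-13},{"hand":8.5,"tx":49,"ty":-58,"tz":-5,"wx":0,"wy":0,"wz":-13},{"hand":8.5,"tx":49,"ty":-58,"tz":-5,"wx":0,"wy":0,"wz":-13}]'
python3 - <<'E'
from h import *
st(); import pickle
pickle.dump(cam('wrist'),open('w1.pkl','wb')); cv2.imwrite('pics/w2.png',cv2.resize(env.grab_frame('wrist'),None,fx=1.5,fy=1.5,interpolation=cv2.INTER_CUBIC))
E
```

```text
time_s: 1.87
tcp_pos: [0.4992, 0.0285, 0.2822]
orientation: [3.139, -0.005, 1.604]
force: [-0.3, 0.5, 0.4]
opening: 0.0852
1.87 [0.4992 0.0285 0.2822] [ 3.139  -0.0051  1.604 ] F [-0.3  0.5  0.4] op 0.0852 j [ 0.48  0.2  -0.71  1.84  0.14  1.15 -0.24]
```

The wrist picture shows the whole work area. In the 1.5x picture the keys are at (347,126), (338,188) and (327,246), and the loose pad is at (330,358). The keyhole is at (594,202) and the bar tip at (570,315). Next is a second, nearer view.

Run:
```python
from h import *
import pickle
c=pickle.load(open('w1.pkl','rb'))
for n,u,v,z in [('k1',348,128,.095),('k2',338,188,.095),('k3',327,246,.095),('pad',330,358,.018),('hole',594,202,.1045),('tip',570,320,.1045)]:
    print(n,onz(c,u/1.5,v/1.5,z).round(4))
c['o'].round(3); print(c['o'])
i=cv2.imread('pics/w2.png');crop(i,345,185,60,100,4,'w2r.png');crop(i,575,250,90,110,3.5,'w2d.png')
print(delta([.50,-.05,.22],[np.pi,0,1.6]))
```

```text
k1 [0.4711 0.1305 0.095 ]
k2 [0.4635 0.0857 0.095 ]
k3 [0.4544 0.0388 0.095 ]
pad [ 0.4469 -0.1022  0.018 ]
hole [0.6642 0.0821 0.1045]
tip [ 0.6619 -0.0166  0.1045]
[0.49721194 0.10318536 0.42599914]
(array([-7.4 , -0.11,  6.16]), array([ 0.01, -0.02, -0.  ]))
```

```bash
python3 -m handwheel '[{"hand":8.5,"tx":-11,"ty":-3,"tz":12,"wx":0,"wy":0,"wz":0},{"hand":8.5,"tx":-11,"ty":-3,"tz":12,"wx":0,"wy":0,"wz":0},{"hand":8.5,"tx":-11,"ty":-3,"tz":12,"wx":0,"wy":0,"wz":0},{"hand":8.5,"tx":-11,"ty":-3,"tz":12,"wx":0,"wy":0,"wz":0},{"hand":8.5,"tx":-11,"ty":-3,"tz":12,"wx":0,"wy":0,"wz":0},{"hand":8.5,"tx":-11,"ty":-3,"tz":12,"wx":0,"wy":0,"wz":0}]'
python3 - <<'E'
from h import *
st(); import pickle
pickle.dump(cam('wrist'),open('w3.pkl','wb')); cv2.imwrite('pics/w3.png',cv2.resize(env.grab_frame('wrist'),None,fx=1.5,fy=1.5,interpolation=cv2.INTER_CUBIC))
E
```

```text
time_s: 2.42
tcp_pos: [0.4689, -0.0946, 0.1595]
orientation: [-3.137, -0.0, 1.585]
force: [-0.9, 0.7, 0.7]
opening: 0.0848
2.42 [ 0.4689 -0.0946  0.1595] [-3.1371e+00 -5.0000e-04  1.5847e+00] F [-0.9  0.7  0.7] op 0.0848 j [ 0.63  0.3  -0.61  2.04  0.22  0.88 -0.09]
```

The picture shows one key at (350,48) in the 1.5x picture, the loose pad at about (348,285), and the stack at upper right.

Run:
```python
from h import *
i=cv2.imread('pics/w3.png');crop(i,355,70,65,70,6,'w3r.png'); crop(i,690,130,78,120,5,'w3d.png')
```

```text
(no output)
```

The keys' collars reach past the heads on the +y end, and no slot shows. I'll check that offset with numbers.

Run:
```python
from h import *
import pickle
c=pickle.load(open('w1.pkl','rb'))
def P(x,y,z): return onz(c,(285+x/4)/1.5,(85+y/4)/1.5,z).round(4)[:2]
for n,pts in {'k1':((303,75),(275,250),(228,70),(250,82),(225,248)),'k2':((262,325),(233,487),(188,320),(218,350),(185,500)),'k3':((222,553),(195,702),(155,547),(180,585),(148,733))}.items():
    print(n,'collar',P(*pts[0],.063),P(*pts[1],.063),P(*pts[2],.063),'head top',P(*pts[3],.095),P(*pts[4],.095))
print('rack', [P(x,y,.058) for x,y in ((165,0),(60,752),(382,50),(247,787))])
c=pickle.load(open('w3.pkl','rb'))
def P(x,y,z): return onz(c,(290+x/6)/1.5,(0+y/6)/1.5,z).round(4)[:2]
print('k3 w3 collar',P(498,108,.063),P(437,535,.063),P(268,505,.063),'head',P(360,45,.095),P(325,450,.095))
print('rack',P(90,718,.058),P(550,803,.058))
```

```text
k1 collar [0.4789 0.1521] [0.4735 0.1179] [0.4634 0.1526] head top [0.4706 0.1463] [0.466  0.1166]
k2 collar [0.4709 0.1026] [0.4649 0.0681] [0.4551 0.1031] head top [0.4646 0.0976] [0.458  0.0683]
k3 collar [0.4625 0.0535] [0.4564 0.0192] [0.4475 0.0544] head top [0.457  0.0511] [0.4501 0.0196]
rack [array([0.4499, 0.1661]), array([0.4241, 0.005 ]), array([0.495 , 0.1581]), array([ 0.4681, -0.0021])]
k3 w3 collar [0.4625 0.0528] [0.4573 0.0194] [0.4421 0.0217] head [0.4532 0.0471] [0.4502 0.0201]
rack [0.4245 0.0043] [ 0.4677 -0.0026]
```

```bash
python3 -m handwheel '[{"hand":8.5,"tx":10.5,"ty":12,"tz":-4,"wx":0,"wy":0,"wz":0},{"hand":8.5,"tx":10.5,"ty":12,"tz":-4,"wx":0,"wy":0,"wz":0},{"hand":8.5,"tx":10.5,"ty":12,"tz":-4,"wx":0,"wy":0,"wz":0},{"hand":8.5,"tx":10.5,"ty":12,"tz":-4,"wx":0,"wy":0,"wz":0},{"hand":8.5,"tx":10.5,"ty":12,"tz":-4,"wx":0,"wy":0,"wz":0},{"hand":8.5,"tx":10.5,"ty":12,"tz":-4,"wx":0,"wy":0,"wz":0},{"hand":8.5,"tx":10.5,"ty":12,"tz":-4,"wx":0,"wy":0,"wz":0}]'
python3 - <<'E'
from h import *
st(); import pickle
pickle.dump(cam('wrist'),open('w4.pkl','wb')); i=cv2.resize(env.grab_frame('wrist'),None,fx=1.5,fy=1.5,interpolation=cv2.INTER_CUBIC)
cv2.imwrite('pics/w4.png',i); crop(i,475,220,110,150,2.0,'w4d.png')
crop(i,475,130,60,80,5,'w4l.png');crop(i,210,170,70,110,4,'w4r.png')
E
```

```text
time_s: 3.05
tcp_pos: [0.5888, 0.0159, 0.202]
orientation: [3.141, 0.0, 1.591]
force: [1.1, -0.7, 0.1]
opening: 0.085
3.05 [0.5888 0.0159 0.202 ] [3.1409e+00 5.0000e-04 1.5915e+00] F [ 1.1 -0.7  0.1] op 0.085 j [ 0.37  0.43 -0.62  1.75  0.28  1.05 -0.33]
```

Run:
```python
from h import *
i=cv2.imread('pics/w4.png'); crop(i,510,195,50,60,6,'w4h.png')
i=cv2.imread('pics/w2.png'); crop(i,595,205,50,60,6,'w2h.png')
i=cv2.hconcat([cv2.imread('pics/w4h.png')[:, :],cv2.imread('pics/w2h.png')]); print(i.shape)
cv2.imwrite('pics/hh.png',cv2.resize(i,None,fx=800/1200,fy=800/1200,interpolation=cv2.INTER_AREA));
```

```text
(720, 1200, 3)
```

Run:
```python
from h import *
import pickle
c1=pickle.load(open('w1.pkl','rb'));c4=pickle.load(open('w4.pkl','rb'))
a=lambda x,y:((460+x/4)/1.5,(135+y/4)/1.5); b=lambda x,y:((545+(x-400)/4)/1.5,(145+y/4)/1.5)
H={}
for n,p,q in [('TL',(208,98),(593,160)),('TR',(267,99),(640,161)),('BL',(176,299),(565,305)),('BR',(234,302),(607,308)),('pTL',(68,45),(495,120)),('pBL',(30,397),(449,378))]:
    x,r=tri([(c4,a(*p)),(c1,b(*q))]); print(n,x.round(4),np.round(r,4), onz(c4,*a(*p),.1045).round(4)[:2],onz(c1,*b(*q),.1045).round(4)[:2])
e=lambda x,y:((140+x/4)/1.5,(60+y/4)/1.5); f=lambda x,y:((285+x/4)/1.5,(85+y/4)/1.5)
for n,p,q in [('k1rt',(275,0),(303,75)),('k1rb',(265,228),(275,250)),('k2rt',(260,330),(262,325)),('k2rb',(250,540),(233,487)),('k2lt',(162,318),(188,320)),('k3rt',(245,632),(222,553)),('k3rb',(236,823),(195,702)),('k3lt',(150,622),(155,547))]:
    x,r=tri([(c4,e(*p)),(c1,f(*q))]); print(n,x.round(4),np.round(r,4),onz(c4,*e(*p),.063).round(4)[:2],onz(c1,*f(*q),.063).round(4)[:2])
```

```text
TL [0.6623 0.0951 0.1025] [0.0003 0.0003] [0.6618 0.0953] [0.6613 0.0949]
TR [0.6697 0.0952 0.1059] [0.0002 0.0002] [0.6702 0.0954] [0.6704 0.095 ]
BL [0.6596 0.0674 0.1069] [0. 0.] [0.6603 0.0672] [0.6608 0.067 ]
BR [0.6683 0.067  0.1063] [0.0001 0.0001] [0.6689 0.0669] [0.6692 0.0667]
pTL [0.6414 0.1018 0.104 ] [0.0002 0.0002] [0.6413 0.102 ] [0.6411 0.1017]
pBL [0.64   0.0521 0.1048] [0.0002 0.0002] [0.64   0.0523] [0.6402 0.0518]
k1rt [0.4787 0.1518 0.0617] [0.0005 0.0005] [0.4791 0.1511] [0.4789 0.1521]
k1rb [0.4735 0.1181 0.0617] [0.0002 0.0002] [0.474  0.1182] [0.4735 0.1179]
k2rt [0.4708 0.1026 0.0612] [0.0001 0.0001] [0.4715 0.1026] [0.4709 0.1026]
k2rb [0.4646 0.0681 0.0594] [0.0004 0.0004] [0.4662 0.0688] [0.4649 0.0681]
k2lt [0.455  0.1036 0.0616] [0.0006 0.0006] [0.4557 0.1041] [0.4551 0.1031]
k3rt [0.4622 0.0529 0.0598] [0.0002 0.0002] [0.4636 0.0532] [0.4625 0.0535]
k3rb [0.4558 0.0179 0.0579] [0.0002 0.0002] [0.4582 0.019 ] [0.4564 0.0192]
k3lt [0.4476 0.0545 0.0636] [0.0001 0.0001] [0.4473 0.0546] [0.4475 0.0544]
```

The two views agree to under 1 mm. They give keys at (0.4680, 0.1332), (0.4600, 0.0838) and (0.4519, 0.0344), with the rack yawed by -0.163. The keyhole axis is at (0.665, 0.0757) with the dispenser yawed by about -0.035.

Run:
```python
from h import *
print(delta([.4519,.0344,.13],[np.pi,0,1.408]))
```

```text
(array([  2.22, -13.6 ,   7.16]), array([-0.  ,  0.01,  1.74]))
```

```bash
python3 -m handwheel '[{"hand":4,"tx":2.2,"ty":-13.6,"tz":7.1,"wx":0,"wy":0,"wz":1.74},{"hand":4,"tx":2.2,"ty":-13.6,"tz":7.1,"wx":0,"wy":0,"wz":1.74},{"hand":4,"tx":2.2,"ty":-13.6,"tz":7.1,"wx":0,"wy":0,"wz":1.74},{"hand":4,"tx":2.2,"ty":-13.6,"tz":7.1,"wx":0,"wy":0,"wz":1.74},{"hand":4,"tx":2.2,"ty":-13.6,"tz":7.1,"wx":0,"wy":0,"wz":1.74},{"hand":4,"tx":2.2,"ty":-13.6,"tz":7.1,"wx":0,"wy":0,"wz":1.74},{"hand":4,"tx":2.2,"ty":-13.6,"tz":7.1,"wx":0,"wy":0,"wz":1.74}]'
python3 - <<'E'
from h import *
st(); print(delta([.4519,.0344,.067],[np.pi,0,1.408]))
i=cv2.resize(env.grab_frame('wrist'),None,fx=1.5,fy=1.5,interpolation=cv2.INTER_CUBIC)
cv2.imwrite('pics/w5.png',i)
E
```

```text
time_s: 3.68
tcp_pos: [0.4534, 0.0338, 0.1311]
orientation: [3.139, 0.0, 1.406]
force: [0.9, 0.2, 0.0]
opening: 0.0402
3.68 [0.4534 0.0338 0.1311] [3.1393e+00 2.0000e-04 1.4062e+00] F [0.9 0.2 0. ] op 0.0402 j [ 0.36  0.3  -0.62  2.12  0.24  0.79 -0.57]
(array([ 0.04, -0.17,  6.41]), array([ 0.02,  0.  , -0.02]))
```

The gripper is lined up with the row. The keys are at u≈377 in the 1.5x picture and the rack edges are vertical. Next I go down and grip.

```bash
python3 -m handwheel '[{"hand":4,"tx":0,"ty":-0.15,"tz":3.2,"wx":0,"wy":0,"wz":0},{"hand":4,"tx":0,"ty":-0.15,"tz":6.3,"wx":0,"wy":0,"wz":0},{"hand":4,"tx":0,"ty":-0.15,"tz":6.3,"wx":0,"wy":0,"wz":0},{"hand":4,"tx":0,"ty":-0.15,"tz":6.3,"wx":0,"wy":0,"wz":0},{"hand":0,"tx":0,"ty":-0.15,"tz":6.3,"wx":0,"wy":0,"wz":0},{"hand":0,"tx":0,"ty":-0.15,"tz":6.3,"wx":0,"wy":0,"wz":0},{"hand":0,"tx":0,"ty":-0.15,"tz":6.3,"wx":0,"wy":0,"wz":0},{"hand":0,"tx":0,"ty":-0.15,"tz":6.3,"wx":0,"wy":0,"wz":0},{"hand":0,"tx":0,"ty":-0.15,"tz":6.3,"wx":0,"wy":0,"wz":0}]' 60
python3 - <<'E'
from h import *
st()
i=cv2.resize(env.grab_frame('wrist'),None,fx=1.5,fy=1.5,interpolation=cv2.INTER_CUBIC)
cv2.imwrite('pics/w6.png',i)
E
```

```text
time_s: 4.48
tcp_pos: [0.4527, 0.0351, 0.069]
orientation: [3.138, -0.001, 1.408]
force: [-0.3, -0.9, 6.2]
opening: 0.009
4.48 [0.4527 0.0351 0.069 ] [ 3.1376e+00 -5.0000e-04  1.4077e+00] F [-0.3 -0.9  6.2] op 0.009 j [ 0.3   0.4  -0.56  2.17  0.35  0.65 -0.67]
```

The key is gripped at a 9 mm opening. Next I lift it straight up.

```bash
python3 -m handwheel '[{"hand":0,"tx":0,"ty":0,"tz":-3,"wx":0,"wy":0,"wz":0},{"hand":0,"tx":0,"ty":0,"tz":-6,"wx":0,"wy":0,"wz":0},{"hand":0,"tx":0,"ty":0,"tz":-9,"wx":0,"wy":0,"wz":0},{"hand":0,"tx":0,"ty":0,"tz":-12,"wx":0,"wy":0,"wz":0},{"hand":0,"tx":0,"ty":0,"tz":-12,"wx":0,"wy":0,"wz":0}]' 80
python3 - <<'E'
from h import *
st(); print(delta([.665,.0757,.19],[np.pi,0,1.535]))
E
```

```text
time_s: 4.95
tcp_pos: [0.4547, 0.0358, 0.1931]
orientation: [3.13, -0.001, 1.408]
force: [0.9, 0.9, -0.9]
opening: 0.0084
4.95 [0.4547 0.0358 0.1931] [ 3.1299e+00 -1.5000e-03  1.4077e+00] F [ 0.9  0.9 -0.9] op 0.0084 j [ 0.42  0.21 -0.66  2.05  0.16  0.92 -0.5 ]
(array([ 7.35, 20.1 ,  0.56]), array([ 0.11, -0.01, -1.22]))
```

```bash
python3 -m handwheel '[{"hand":0,"tx":7.3,"ty":20.2,"tz":0.3,"wx":0,"wy":0,"wz":-1.22},{"hand":0,"tx":7.3,"ty":20.2,"tz":0.3,"wx":0,"wy":0,"wz":-1.22},{"hand":0,"tx":7.3,"ty":20.2,"tz":0.3,"wx":0,"wy":0,"wz":-1.22},{"hand":0,"tx":7.3,"ty":20.2,"tz":0.3,"wx":0,"wy":0,"wz":-1.22},{"hand":0,"tx":7.3,"ty":20.2,"tz":0.3,"wx":0,"wy":0,"wz":-1.22},{"hand":0,"tx":7.3,"ty":20.2,"tz":0.3,"wx":0,"wy":0,"wz":-1.22},{"hand":0,"tx":7.3,"ty":20.2,"tz":0.3,"wx":0,"wy":0,"wz":-1.22},{"hand":0,"tx":7.3,"ty":20.2,"tz":0.3,"wx":0,"wy":0,"wz":-1.22},{"hand":0,"tx":7.3,"ty":20.2,"tz":0.3,"wx":0,"wy":0,"wz":-1.22}]'
python3 - <<'E'
from h import *
st(); print(delta([.665,.0757,.19],[np.pi,0,1.535]))
cv2.imwrite('pics/w7.png',cv2.resize(env.grab_frame('wrist'),None,fx=1.5,fy=1.5,interpolation=cv2.INTER_CUBIC))
cv2.imwrite('pics/s7.png',cv2.resize(env.grab_frame('scene')[110:290,60:260],None,fx=4,fy=4,interpolation=cv2.INTER_CUBIC)[:600])
E
```

```text
time_s: 5.7
tcp_pos: [0.6605, 0.074, 0.1841]
orientation: [-3.14, 0.001, 1.536]
force: [-0.0, -0.7, -1.2]
opening: 0.0087
5.7 [0.6605 0.074  0.1841] [-3.1402e+00  9.0000e-04  1.5363e+00] F [-0.  -0.7 -1.2] op 0.0087 j [ 0.23  0.56 -0.6   1.58  0.34  1.1  -0.49]
(array([ 0.18,  0.44, -0.59]), array([-0.01,  0.01,  0.01]))
```

The key hangs upright above the lock and the hand is about 4 mm short in world x. I'll correct that and let it settle.

```bash
python3 -m handwheel '[{"hand":0,"tx":0.1,"ty":0.2,"tz":0,"wx":0,"wy":0,"wz":0},{"hand":0,"tx":0.1,"ty":0.2,"tz":0,"wx":0,"wy":0,"wz":0},{"hand":0,"tx":0.1,"ty":0.2,"tz":0,"wx":0,"wy":0,"wz":0}]'
python3 - <<'E'
from h import *
st(); print(delta([.665,.0757,.17],[np.pi,0,1.535]))
E
```

```text
time_s: 6.05
tcp_pos: [0.664, 0.075, 0.1848]
orientation: [3.141, 0.0, 1.536]
force: [0.2, 0.8, -0.7]
opening: 0.0085
6.05 [0.664  0.075  0.1848] [3.1410e+00 3.0000e-04 1.5356e+00] F [ 0.2  0.8 -0.7] op 0.0085 j [ 0.23  0.57 -0.6   1.58  0.35  1.11 -0.49]
(array([0.07, 0.09, 1.48]), array([0.01, 0.  , 0.01]))
```

```bash
python3 -m handwheel '[{"hand":0,"tx":0.07,"ty":0.1,"tz":0.5,"wx":0,"wy":0,"wz":0},{"hand":0,"tx":0.07,"ty":0.1,"tz":1.0,"wx":0,"wy":0,"wz":0},{"hand":0,"tx":0.07,"ty":0.1,"tz":1.5,"wx":0,"wy":0,"wz":0},{"hand":0,"tx":0.07,"ty":0.1,"tz":2.0,"wx":0,"wy":0,"wz":0},{"hand":0,"tx":0.07,"ty":0.1,"tz":2.5,"wx":0,"wy":0,"wz":0},{"hand":0,"tx":0.07,"ty":0.1,"tz":2.8,"wx":0,"wy":0,"wz":0},{"hand":0,"tx":0.07,"ty":0.1,"tz":2.8,"wx":0,"wy":0,"wz":0}]'
python3 - <<'E'
from h import *
st(); print(delta([.665,.0757,.1155],[np.pi,0,1.535]))
cv2.imwrite('pics/w8.png',cv2.resize(env.grab_frame('wrist')[120:300,160:360],None,fx=4,fy=4,interpolation=cv2.INTER_CUBIC)[:600])
E
```

```text
time_s: 6.63
tcp_pos: [0.6648, 0.0761, 0.1552]
orientation: [-3.14, -0.0, 1.536]
force: [-1.1, 1.3, -0.7]
opening: 0.0084
6.63 [0.6648 0.0761 0.1552] [-3.1401e+00 -3.0000e-04  1.5360e+00] F [-1.1  1.3 -0.7] op 0.0084 j [ 0.22  0.6  -0.59  1.6   0.36  1.06 -0.5 ]
(array([-0.04,  0.03,  3.97]), array([-0.01, -0.  ,  0.01]))
```

The slot is at x≈377 and the collar centre at about 380. The blade tip has gone in with no force, so I continue down.

```bash
python3 -m handwheel '[{"hand":0,"tx":-0.02,"ty":0.02,"tz":1,"wx":0,"wy":0,"wz":0},{"hand":0,"tx":-0.02,"ty":0.02,"tz":2.0,"wx":0,"wy":0,"wz":0},{"hand":0,"tx":-0.02,"ty":0.02,"tz":3,"wx":0,"wy":0,"wz":0},{"hand":0,"tx":-0.02,"ty":0.02,"tz":3.8,"wx":0,"wy":0,"wz":0},{"hand":0,"tx":-0.02,"ty":0.02,"tz":4.0,"wx":0,"wy":0,"wz":0},{"hand":0,"tx":-0.02,"ty":0.02,"tz":4.0,"wx":0,"wy":0,"wz":0}]'
python3 - <<'E'
from h import *
st(); print(delta([.665,.0757,.1155],[np.pi,0,1.535]))
E
```

```text
time_s: 7.18
tcp_pos: [0.6652, 0.0761, 0.1157]
orientation: [-3.141, -0.0, 1.536]
force: [-1.4, 1.3, 0.5]
opening: 0.0084
7.18 [0.6652 0.0761 0.1157] [-3.1408e+00 -3.0000e-04  1.5361e+00] F [-1.4  1.3  0.5] op 0.0084 j [ 0.21  0.64 -0.57  1.63  0.39  0.99 -0.53]
(array([-0.04, -0.02,  0.02]), array([-0.01, -0.  ,  0.01]))
```

```bash
python3 -m handwheel '[{"hand":0,"tx":0,"ty":0,"tz":0.1,"wx":0,"wy":0,"wz":0},{"hand":0,"tx":0,"ty":0,"tz":0.1,"wx":0,"wy":0,"wz":0}]'
python3 -m handwheel '[{"hand":0,"tx":0,"ty":0,"tz":0,"wx":0,"wy":0,"wz":-1},{"hand":0,"tx":0,"ty":0,"tz":0,"wx":0,"wy":0,"wz":-2},{"hand":0,"tx":0,"ty":0,"tz":0,"wx":0,"wy":0,"wz":-3},{"hand":0,"tx":0,"ty":0,"tz":0,"wx":0,"wy":0,"wz":-3.5},{"hand":0,"tx":0,"ty":0,"tz":0,"wx":0,"wy":0,"wz":-3.5}]'
python3 - <<'E'
from h import *
st(); print(env.sense()['moment'])
cv2.imwrite('pics/w9.png',cv2.resize(env.grab_frame('wrist')[120:300,160:360],None,fx=4,fy=4,interpolation=cv2.INTER_CUBIC)[:600])
E
```

```text
time_s: 7.35
tcp_pos: [0.6652, 0.0761, 0.1157]
orientation: [-3.141, -0.0, 1.536]
force: [-3.0, 0.9, 4.6]
opening: 0.0086
time_s: 7.77
tcp_pos: [0.6655, 0.0768, 0.1157]
orientation: [3.14, -0.002, 1.903]
force: [-1.7, 2.9, 2.6]
opening: 0.0085
7.77 [0.6655 0.0768 0.1157] [ 3.1404e+00 -1.9000e-03  1.9027e+00] F [-1.7  2.9  2.6] op 0.0085 j [ 0.26  0.66 -0.66  1.63  0.46  1.01 -0.21]
[ 0.7312819   0.24931116 -0.26359637]
```

The bar plate has turned with the key by about 0.36 rad. I'll turn a little more and check the moment.

```bash
python3 -m handwheel '[{"hand":0,"tx":0,"ty":0,"tz":0,"wx":0,"wy":0,"wz":-0.7},{"hand":0,"tx":0,"ty":0,"tz":0,"wx":0,"wy":0,"wz":-1.5},{"hand":0,"tx":0,"ty":0,"tz":0,"wx":0,"wy":0,"wz":-1.5}]'
python3 - <<'E'
from h import *
st(); print(env.sense()['moment'])
cv2.imwrite('pics/w10.png',cv2.resize(env.grab_frame('wrist')[120:300,160:360],None,fx=4,fy=4,interpolation=cv2.INTER_CUBIC)[:600])
E
```

```text
time_s: 8.07
tcp_pos: [0.6653, 0.077, 0.1157]
orientation: [3.14, -0.002, 2.058]
force: [-4.2, 2.5, 4.4]
opening: 0.0087
8.07 [0.6653 0.077  0.1157] [ 3.1402e+00 -2.5000e-03  2.0581e+00] F [-4.2  2.5  4.4] op 0.0087 j [ 0.28  0.67 -0.69  1.63  0.48  1.02 -0.07]
[ 1.07206896  0.04688932 -0.78103351]
```

The bar still follows the tool, at about 0.5 rad and past the 0.3 limit of a wrong key. The moment has gone up though, so I'll take off the slight downward press and look at the scene camera.

```bash
python3 -m handwheel '[{"hand":0,"tx":0,"ty":0,"tz":-0.1,"wx":0,"wy":0,"wz":0},{"hand":0,"tx":0,"ty":0,"tz":-0.1,"wx":0,"wy":0,"wz":-0.5},{"hand":0,"tx":0,"ty":0,"tz":-0.1,"wx":0,"wy":0,"wz":-0.5}]'
python3 - <<'E'
from h import *
st(); print(env.sense()['moment'])
cv2.imwrite('pics/s10.png',cv2.resize(env.grab_frame('scene')[110:290,60:260],None,fx=4,fy=4,interpolation=cv2.INTER_CUBIC)[:600])
cv2.imwrite('pics/t10.png',cv2.resize(env.grab_frame('top')[110:230,130:290],None,fx=5,fy=5,interpolation=cv2.INTER_CUBIC)[:600])
E
```

```text
time_s: 8.37
tcp_pos: [0.6651, 0.077, 0.1158]
orientation: [3.14, -0.003, 2.11]
force: [-3.7, 4.3, -0.5]
opening: 0.0087
8.37 [0.6651 0.077  0.1158] [ 3.1404e+00 -2.8000e-03  2.1096e+00] F [-3.7  4.3 -0.5] op 0.0087 j [ 0.29  0.68 -0.7   1.63  0.49  1.02 -0.03]
[ 1.40958594 -0.40404665 -0.9605441 ]
```

The scene and top pictures both show the bar swung clear to about 0.5 rad, so this key is the right one. I continue and ease off the sideways force.

```bash
python3 -m handwheel '[{"hand":0,"tx":0.08,"ty":0,"tz":0,"wx":0,"wy":0,"wz":-0.7},{"hand":0,"tx":0.08,"ty":0,"tz":0,"wx":0,"wy":0,"wz":-1.4},{"hand":0,"tx":0.08,"ty":0,"tz":0,"wx":0,"wy":0,"wz":-2.1},{"hand":0,"tx":0.08,"ty":0,"tz":0,"wx":0,"wy":0,"wz":-2.8},{"hand":0,"tx":0.08,"ty":0,"tz":0,"wx":0,"wy":0,"wz":-2.8}]'
python3 - <<'E'
from h import *
st(); print(env.sense()['moment'])
cv2.imwrite('pics/w11.png',cv2.resize(env.grab_frame('wrist')[120:300,160:360],None,fx=4,fy=4,interpolation=cv2.INTER_CUBIC)[:600])
E
```

```text
time_s: 8.88
tcp_pos: [0.6634, 0.078, 0.1158]
orientation: [3.142, -0.004, 2.405]
force: [-5.9, 3.3, 2.6]
opening: 0.0084
8.88 [0.6634 0.078  0.1158] [ 3.1416 -0.0042  2.4048] F [-5.9  3.3  2.6] op 0.0084 j [ 0.33  0.7  -0.77  1.63  0.54  1.05  0.23]
[ 1.77128591  0.3171153  -0.8450326 ]
```

```bash
python3 -m handwheel '[{"hand":0,"tx":0.0,"ty":0,"tz":0,"wx":0,"wy":0,"wz":-0.8},{"hand":0,"tx":0.0,"ty":0,"tz":0,"wx":0,"wy":0,"wz":-1.6},{"hand":0,"tx":0.0,"ty":0,"tz":0,"wx":0,"wy":0,"wz":-2.4},{"hand":0,"tx":0.0,"ty":0,"tz":0,"wx":0,"wy":0,"wz":-3.2},{"hand":0,"tx":0.0,"ty":0,"tz":0,"wx":0,"wy":0,"wz":-4},{"hand":0,"tx":0.0,"ty":0,"tz":0,"wx":0,"wy":0,"wz":-4}]'
python3 - <<'E'
from h import *
st(); print(env.sense()['moment'])
cv2.imwrite('pics/w12.png',cv2.resize(env.grab_frame('wrist')[120:300,160:360],None,fx=4,fy=4,interpolation=cv2.INTER_CUBIC)[:600])
E
```

```text
time_s: 9.43
tcp_pos: [0.6591, 0.0794, 0.1162]
orientation: [3.142, -0.014, 2.822]
force: [-18.0, 8.2, 16.6]
opening: 0.0084
9.43 [0.6591 0.0794 0.1162] [ 3.1415 -0.0142  2.8225] F [-18.    8.2  16.6] op 0.0084 j [ 0.38  0.73 -0.87  1.62  0.6   1.09  0.6 ]
[1.04421948 4.15039311 0.00483556]
```

The hand is being pushed toward -x with 18 N and has drifted 6 mm along the key. I need to see what it touches.

Run:
```python
from h import *
i=env.grab_frame('scene'); cv2.imwrite('pics/s12.png',cv2.resize(i[60:285,40:340],None,fx=2.66,fy=2.66,interpolation=cv2.INTER_CUBIC)[:600])
i=env.grab_frame('top'); cv2.imwrite('pics/t12.png',cv2.resize(i[60:285,80:380],None,fx=2.66,fy=2.66,interpolation=cv2.INTER_CUBIC)[:600])
st()
```

```text
9.58 [0.6583 0.0791 0.1192] [-3.1349 -0.0113  2.8266] F [-16.7  -1.3  26.4] op 0.0082 j [ 0.38  0.73 -0.87  1.62  0.61  1.1   0.59]
```

The bar shows about 1.2 rad, but the hand has slid 6 mm along the head and is being lifted off it. The key is held in by the lock, so I'll let go, re-centre over it and grip again.

```bash
python3 -m handwheel '[{"hand":3,"tx":0.0,"ty":0,"tz":0,"wx":0,"wy":0,"wz":0},{"hand":3,"tx":0.0,"ty":0,"tz":0,"wx":0,"wy":0,"wz":0},{"hand":3,"tx":0,"ty":0,"tz":0,"wx":0,"wy":0,"wz":0},{"hand":3,"tx":0,"ty":0,"tz":0,"wx":0,"wy":0,"wz":0}]'
python3 - <<'E'
from h import *
st(); print(env.sense()['moment'])
cv2.imwrite('pics/w13.png',cv2.resize(env.grab_frame('wrist'),None,fx=1.5,fy=1.5,interpolation=cv2.INTER_CUBIC)[:600])
E
```

```text
time_s: 9.92
tcp_pos: [0.6653, 0.075, 0.1155]
orientation: [-3.14, 0.0, 2.822]
force: [0.1, 0.5, -0.7]
opening: 0.0301
9.92 [0.6653 0.075  0.1155] [-3.1402e+00  1.0000e-04  2.8223e+00] F [ 0.1  0.5 -0.7] op 0.0301 j [ 0.38  0.73 -0.86  1.62  0.62  1.08  0.6 ]
[-0.03464162  0.00789031  0.02359656]
```

```bash
python3 - <<'E'
from h import *
i=cv2.imread('pics/w13.png'); crop(i,390,390,95,110,3.6,'w13c.png')
import pickle; pickle.dump(cam('wrist'),open('w13.pkl','wb'))
E
python3 - <<'E'
from h import *
import pickle; c=pickle.load(open('w13.pkl','rb'))
P=lambda x,y,z=.1045: onz(c,(295+x/3.6)/1.5,(280+y/3.6)/1.5,z)
a=[P(225,450),P(185,738),P(335,590),P(313,762),P(128,15),P(108,225),P(298,20),P(282,130),P(120,15),P(560,55)]
for p in a: print(p.round(4))
for i in (0,2): d=a[i+1]-a[i]; print('edge yaw',np.arctan2(d[1],d[0])+np.pi/2)
d=a[9]-a[8]; print('plate cross',np.arctan2(d[1],d[0]))
E
```

```text
[0.6872 0.0574 0.1045]
[0.7263 0.0381 0.1045]
[0.7106 0.0638 0.1045]
[0.7352 0.0528 0.1045]
[0.6318 0.0654 0.1045]
[0.6548 0.0544 0.1045]
[0.6382 0.0831 0.1045]
[0.65   0.0773 0.1045]
[0.6315 0.0646 0.1045]
[0.6512 0.1096 0.1045]
edge yaw 1.1130715420059691
edge yaw 1.1479126496177106
plate cross 1.1568282614493486
```

The picture shows the bar at about 1.18 rad. The key leans within the slot's play and the lock axis is where I had it, at (0.665, 0.0767). I'll re-centre, grip again and finish the turn.

```bash
python3 -m handwheel '[{"hand":3,"tx":0.05,"ty":0.15,"tz":0,"wx":0,"wy":0,"wz":0},{"hand":3,"tx":0.05,"ty":0.15,"tz":0,"wx":0,"wy":0,"wz":0},{"hand":0,"tx":0.05,"ty":0.15,"tz":0,"wx":0,"wy":0,"wz":0},{"hand":0,"tx":0.05,"ty":0.15,"tz":0,"wx":0,"wy":0,"wz":0},{"hand":0,"tx":0.05,"ty":0.15,"tz":0,"wx":0,"wy":0,"wz":0},{"hand":0,"tx":0.05,"ty":0.15,"tz":0,"wx":0,"wy":0,"wz":0}]' 60
python3 - <<'E'
from h import *
st(); print(env.sense()['moment'])
E
python3 -m handwheel '[{"hand":0,"tx":0,"ty":0,"tz":0,"wx":0,"wy":0,"wz":-0.5},{"hand":0,"tx":0,"ty":0,"tz":0,"wx":0,"wy":0,"wz":-1},{"hand":0,"tx":0,"ty":0,"tz":0,"wx":0,"wy":0,"wz":-1}]' 60
python3 - <<'E'
from h import *
st(); print(env.sense()['moment'])
cv2.imwrite('pics/w14.png',cv2.resize(env.grab_frame('wrist')[120:384,160:360],None,fx=2.27,fy=2.27,interpolation=cv2.INTER_CUBIC)[:600])
E
```

```text
time_s: 10.47
tcp_pos: [0.6648, 0.0767, 0.1165]
orientation: [-3.139, 0.0, 2.823]
force: [-2.3, -3.4, 3.2]
opening: 0.0092
10.47 [0.6648 0.0767 0.1165] [-3.1394  0.      2.8231] F [-2.3 -3.4  3.2] op 0.0092 j [ 0.38  0.73 -0.86  1.62  0.62  1.08  0.59]
[-0.83710368  0.58892774  0.0154481 ]
time_s: 10.72
tcp_pos: [0.6648, 0.0767, 0.1164]
orientation: [-3.14, -0.0, 2.928]
force: [-2.6, -5.0, 5.0]
opening: 0.0091
10.72 [0.6648 0.0767 0.1164] [-3.1396e+00 -4.0000e-04  2.9284e+00] F [-2.6 -5.   5. ] op 0.0091 j [ 0.39  0.74 -0.89  1.62  0.63  1.09  0.69]
[-0.99584987  0.66533742  0.00454969]
```

Forces are small now. I turn on to the stop.

```bash
python3 -m handwheel '[{"hand":0,"tx":0,"ty":0,"tz":0,"wx":0,"wy":0,"wz":-0.5},{"hand":0,"tx":0,"ty":0,"tz":0,"wx":0,"wy":0,"wz":-1},{"hand":0,"tx":0,"ty":0,"tz":0,"wx":0,"wy":0,"wz":-1.2},{"hand":0,"tx":0,"ty":0,"tz":0,"wx":0,"wy":0,"wz":-1.2}]' 60
python3 - <<'E'
from h import *
st(); print(env.sense()['moment'])
cv2.imwrite('pics/w15.png',cv2.resize(env.grab_frame('wrist')[120:384,160:360],None,fx=2.27,fy=2.27,interpolation=cv2.INTER_CUBIC)[:600])
E
```

```text
time_s: 11.1
tcp_pos: [0.6648, 0.0766, 0.1164]
orientation: [-3.14, -0.001, 3.051]
force: [-2.8, -4.5, 4.4]
opening: 0.0093
11.1 [0.6648 0.0766 0.1164] [-3.1398e+00 -8.0000e-04  3.0514e+00] F [-2.8 -4.5  4.4] op 0.0093 j [ 0.41  0.75 -0.92  1.62  0.65  1.1   0.79]
[-1.04189693  0.70338244 -0.36838545]
```

```bash
python3 -m handwheel '[{"hand":0,"tx":0,"ty":0,"tz":0,"wx":0,"wy":0,"wz":-0.5},{"hand":0,"tx":0,"ty":0,"tz":0,"wx":0,"wy":0,"wz":-1},{"hand":0,"tx":0,"ty":0,"tz":0,"wx":0,"wy":0,"wz":-1}]' 60
python3 - <<'E'
from h import *
st(); print(env.sense()['moment'])
import pickle; pickle.dump(cam('wrist'),open('w16.pkl','wb'))
cv2.imwrite('pics/w16.png',cv2.resize(env.grab_frame('wrist')[180:384,200:330],None,fx=4,fy=4,interpolation=cv2.INTER_CUBIC)[:600])
E
```

```text
time_s: 11.4
tcp_pos: [0.665, 0.0769, 0.1165]
orientation: [-3.141, -0.001, -3.129]
force: [-3.1, -4.7, 4.9]
opening: 0.009
11.4 [0.665  0.0769 0.1165] [-3.1413e+00 -1.0000e-03 -3.1294e+00] F [-3.1 -4.7  4.9] op 0.009 j [ 0.42  0.76 -0.94  1.62  0.67  1.11  0.89]
[-0.79490703  0.64915906 -1.12648614]
```

The moment rose to 1.1 N m at 1.62 rad of key turn, which means the bar is at its stop. I'll measure the plate angle.

Run:
```python
from h import *
import pickle; c=pickle.load(open('w16.pkl','rb'))
P=lambda x,y,z=.1045: onz(c,200+x/4,180+y/4,z)
a=P(112,17);b=P(412,103);d=b-a;print(a,b,'bar angle',np.arctan2(d[1],d[0])+.035)
a=P(112,17);b=P(25,285);d=b-a;print(np.arctan2(d[1],d[0])+np.pi/2+.035)
```

```text
[0.63369894 0.06092959 0.1045    ] [0.64679191 0.10659125 0.1045    ] bar angle 1.3265497721559032
1.2874569726832785
```

The bar is at about 1.3 rad, fully open. I unload the twist, let go and lift straight up.

```bash
python3 -m handwheel '[{"hand":0,"tx":0,"ty":0,"tz":0,"wx":0,"wy":0,"wz":0.8},{"hand":0,"tx":0,"ty":0,"tz":0,"wx":0,"wy":0,"wz":0.8},{"hand":3,"tx":0,"ty":0,"tz":0,"wx":0,"wy":0,"wz":0.8},{"hand":3,"tx":0,"ty":0,"tz":0,"wx":0,"wy":0,"wz":0.8},{"hand":3,"tx":0,"ty":0,"tz":0,"wx":0,"wy":0,"wz":0.8},{"hand":4,"tx":0,"ty":0,"tz":-3,"wx":0,"wy":0,"wz":0.8},{"hand":4,"tx":0,"ty":0,"tz":-7,"wx":0,"wy":0,"wz":0.8},{"hand":4,"tx":0,"ty":0,"tz":-11,"wx":0,"wy":0,"wz":0.8},{"hand":4,"tx":0,"ty":0,"tz":-13,"wx":0,"wy":0,"wz":0.8},{"hand":4,"tx":0,"ty":0,"tz":-13,"wx":0,"wy":0,"wz":0.8}]' 60
python3 - <<'E'
from h import *
st(); print(delta([.6623,-.03,.22],[np.pi,0,1.535]))
E
```

```text
time_s: 12.28
tcp_pos: [0.6674, 0.0807, 0.2524]
orientation: [3.137, 0.01, 3.076]
force: [0.7, 1.0, 0.5]
opening: 0.0402
12.28 [0.6674 0.0807 0.2524] [3.1372 0.0099 3.0762] F [0.7 1.  0.5] op 0.0402 j [ 0.44  0.64 -1.    1.48  0.55  1.31  0.9 ]
(array([ -0.18, -11.09,   3.19]), array([ 0.11,  0.04, 14.72]))
```

```bash
python3 -m handwheel '[{"hand":8.5,"tx":0,"ty":-3,"tz":1,"wx":0,"wy":0,"wz":14.7},{"hand":8.5,"tx":0,"ty":-6,"tz":2,"wx":0,"wy":0,"wz":14.7},{"hand":8.5,"tx":0,"ty":-9,"tz":3,"wx":0,"wy":0,"wz":14.7},{"hand":8.5,"tx":-0.2,"ty":-11,"tz":3.2,"wx":0,"wy":0,"wz":14.7},{"hand":8.5,"tx":-0.2,"ty":-11,"tz":3.2,"wx":0,"wy":0,"wz":14.7},{"hand":8.5,"tx":-0.2,"ty":-11,"tz":3.2,"wx":0,"wy":0,"wz":14.7},{"hand":8.5,"tx":-0.2,"ty":-11,"tz":3.2,"wx":0,"wy":0,"wz":14.7},{"hand":8.5,"tx":-0.2,"ty":-11,"tz":3.2,"wx":0,"wy":0,"wz":14.7},{"hand":8.5,"tx":-0.2,"ty":-11,"tz":3.2,"wx":0,"wy":0,"wz":14.7},{"hand":8.5,"tx":-0.2,"ty":-11,"tz":3.2,"wx":0,"wy":0,"wz":14.7},{"hand":8.5,"tx":-0.2,"ty":-11,"tz":3.2,"wx":0,"wy":0,"wz":14.7},{"hand":8.5,"tx":-0.2,"ty":-11,"tz":3.2,"wx":0,"wy":0,"wz":14.7},{"hand":8.5,"tx":-0.2,"ty":-11,"tz":3.2,"wx":0,"wy":0,"wz":14.7},{"hand":8.5,"tx":-0.2,"ty":-11,"tz":3.2,"wx":0,"wy":0,"wz":14.7},{"hand":8.5,"tx":-0.2,"ty":-11,"tz":3.2,"wx":0,"wy":0,"wz":14.7}]'
python3 - <<'E'
from h import *
st()
import pickle; pickle.dump(cam('wrist'),open('w17.pkl','wb'))
cv2.imwrite('pics/w17.png',cv2.resize(env.grab_frame('wrist'),None,fx=1.5,fy=1.5,interpolation=cv2.INTER_CUBIC)[:600])
E
```

```text
time_s: 13.53
tcp_pos: [0.6595, -0.0314, 0.2134]
orientation: [-3.141, -0.0, 1.538]
force: [0.1, 0.5, 0.9]
opening: 0.0849
13.53 [ 0.6595 -0.0314  0.2134] [-3.1408e+00 -3.0000e-04  1.5379e+00] F [0.1 0.5 0.9] op 0.0849 j [ 0.42  0.54 -0.64  1.56  0.34  1.15 -0.33]
```

The bar lies open to the right with its tip at (535,150), and the key stands in the lock at (395,95). The top pad's corners are (336,172), (432,169), (430,299) and (336,300).

Run:
```python
from h import *
import pickle; c=pickle.load(open('w17.pkl','rb')); print(c['o'])
for z in (.094,.1):
    q=[onz(c,u/1.5,v/1.5,z) for u,v in ((336,172),(432,169),(430,299),(336,300))]
    m=sum(q)/4; d=(q[0]+q[1])-(q[2]+q[3]); print(z,m.round(4),'yaw',np.arctan2(d[1],d[0])-np.pi/2,[np.linalg.norm(q[i]-q[(i+1)%4]).round(4) for i in range(4)])
print(delta([.6623,-.0015,.12],[np.pi,0,1.535]))
```

```text
[0.66285555 0.04396054 0.35687762]
0.094 [ 0.6619 -0.0021  0.094 ] yaw -0.040012655684547704 [np.float64(0.0599), np.float64(0.0854), np.float64(0.0645), np.float64(0.0844)]
0.1 [ 0.6619 -0.0011  0.1   ] yaw -0.04001265568454504 [np.float64(0.0586), np.float64(0.0835), np.float64(0.063), np.float64(0.0825)]
(array([3.01, 0.19, 9.36]), array([-0.01, -0.  ,  0.03]))
```

```bash
python3 -m handwheel '[{"hand":8.5,"tx":3,"ty":0.2,"tz":3,"wx":0,"wy":0,"wz":0},{"hand":8.5,"tx":3,"ty":0.2,"tz":6,"wx":0,"wy":0,"wz":0},{"hand":8.5,"tx":3,"ty":0.2,"tz":9,"wx":0,"wy":0,"wz":0},{"hand":8.5,"tx":3,"ty":0.2,"tz":9.3,"wx":0,"wy":0,"wz":0},{"hand":8.5,"tx":3,"ty":0.2,"tz":9.3,"wx":0,"wy":0,"wz":0}]'
python3 - <<'E'
from h import *
st(); print(delta([.6621,-.0017,.070],[np.pi,0,1.535]))
import pickle; pickle.dump(cam('wrist'),open('w18.pkl','wb'))
cv2.imwrite('pics/w18.png',cv2.resize(env.grab_frame('wrist'),None,fx=1.5,fy=1.5,interpolation=cv2.INTER_CUBIC)[:600])
E
```

```text
time_s: 14.0
tcp_pos: [0.6614, -0.0025, 0.1192]
orientation: [-3.137, 0.0, 1.536]
force: [0.6, 0.4, 0.1]
opening: 0.0851
14.0 [ 0.6614 -0.0025  0.1192] [-3.1372e+00  1.0000e-04  1.5362e+00] F [0.6 0.4 0.1] op 0.0851 j [ 0.35  0.63 -0.6   1.65  0.41  1.   -0.42]
(array([0.08, 0.08, 4.92]), array([-0.04,  0.  ,  0.01]))
```

```bash
python3 - <<'E'
from h import *
import pickle; a=pickle.load(open('w17.pkl','rb'));b=pickle.load(open('w18.pkl','rb'))
for p,q in (((336,172),(312,245)),((432,169),(449,243)),((430,299),(446,418)),((336,300),(317,421))):
    x,r=tri([(a,(p[0]/1.5,p[1]/1.5)),(b,(q[0]/1.5,q[1]/1.5))]); print(x.round(4),np.round(r,4))
E
python3 -m handwheel '[{"hand":8.5,"tx":0.08,"ty":0.08,"tz":2.5,"wx":0,"wy":0,"wz":0},{"hand":8.5,"tx":0.08,"ty":0.08,"tz":4.8,"wx":0,"wy":0,"wz":0},{"hand":8.5,"tx":0.08,"ty":0.08,"tz":4.9,"wx":0,"wy":0,"wz":0},{"hand":8.5,"tx":0.08,"ty":0.08,"tz":4.9,"wx":0,"wy":0,"wz":0}]'
python3 - <<'E'
from h import *
st()
cv2.imwrite('pics/w19.png',cv2.resize(env.grab_frame('wrist'),None,fx=1.5,fy=1.5,interpolation=cv2.INTER_CUBIC)[:600])
E
```

```text
[0.633  0.0404 0.0886] [0.0001 0.0001]
[0.693  0.04   0.0916] [0.0009 0.0009]
[ 0.6919 -0.0453  0.094 ] [0.0005 0.0005]
[ 0.6289 -0.0431  0.0966] [0.0006 0.0006]
time_s: 14.38
tcp_pos: [0.6641, -0.0017, 0.0733]
orientation: [3.141, -0.0, 1.535]
force: [0.0, -0.6, 0.0]
opening: 0.0849
14.38 [ 0.6641 -0.0017  0.0733] [ 3.1409 -0.      1.5352] F [ 0.  -0.6  0. ] op 0.0849 j [ 0.33  0.68 -0.58  1.67  0.45  0.92 -0.46]
```

The pad is between the fingers with the hand about 2 mm too far to +x. I correct that and grip.

```bash
python3 -m handwheel '[{"hand":8.5,"tx":0,"ty":-0.2,"tz":0.2,"wx":0,"wy":0,"wz":0},{"hand":8.5,"tx":0,"ty":-0.2,"tz":0.2,"wx":0,"wy":0,"wz":0},{"hand":5,"tx":0,"ty":-0.2,"tz":0.2,"wx":0,"wy":0,"wz":0},{"hand":5,"tx":0,"ty":-0.2,"tz":0.2,"wx":0,"wy":0,"wz":0},{"hand":5,"tx":0,"ty":-0.2,"tz":0.2,"wx":0,"wy":0,"wz":0},{"hand":5,"tx":0,"ty":-0.2,"tz":0.2,"wx":0,"wy":0,"wz":0}]' 35
python3 -m handwheel '[{"hand":5,"tx":0,"ty":0,"tz":-1,"wx":0,"wy":0,"wz":0},{"hand":5,"tx":0,"ty":0,"tz":-2,"wx":0,"wy":0,"wz":0},{"hand":5,"tx":0,"ty":0,"tz":-4,"wx":0,"wy":0,"wz":0},{"hand":5,"tx":0,"ty":0,"tz":-7,"wx":0,"wy":0,"wz":0},{"hand":5,"tx":0,"ty":0,"tz":-10,"wx":0,"wy":0,"wz":0},{"hand":5,"tx":0,"ty":0,"tz":-12,"wx":0,"wy":0,"wz":0},{"hand":5,"tx":0,"ty":0,"tz":-12,"wx":0,"wy":0,"wz":0}]'
python3 - <<'E'
from h import *
st()
cv2.imwrite('pics/w20.png',cv2.resize(env.grab_frame('wrist'),None,fx=1.5,fy=1.5,interpolation=cv2.INTER_CUBIC)[:600])
i=env.grab_frame('scene'); cv2.imwrite('pics/s20.png',cv2.resize(i,None,fx=1.5,fy=1.5,interpolation=cv2.INTER_CUBIC)[:600])
i=env.grab_frame('top'); cv2.imwrite('pics/t20.png',cv2.resize(i[180:300,270:430],None,fx=5,fy=5,interpolation=cv2.INTER_CUBIC)[:600])
E
```

```text
time_s: 14.93
tcp_pos: [0.6618, -0.0012, 0.0713]
orientation: [3.141, 0.0, 1.535]
force: [-1.6, -0.6, 6.0]
opening: 0.0594
time_s: 15.52
tcp_pos: [0.6646, -0.0002, 0.1967]
orientation: [3.131, -0.001, 1.536]
force: [0.5, 0.5, -0.8]
opening: 0.0591
15.52 [ 6.646e-01 -2.000e-04  1.967e-01] [ 3.1312e+00 -1.1000e-03  1.5358e+00] F [ 0.5  0.5 -0.8] op 0.0591 j [ 0.37  0.56 -0.64  1.58  0.36  1.12 -0.39]
```

One pad is held at a 59 mm opening and the next has risen. In the zoomed top picture the carton's rim corners are (162,165), (645,118), (690,465) and (212,510).

```bash
cat > carton.py <<'E'
from h import *
def carton(pts,x0,y0,s,z=.077):
    c=cam('top'); q=np.array([onz(c,x0+x/s,y0+y/s,z)[:2] for x,y in pts]) # TL TR BR BL
    m=q.mean(0); d=(q[0]+q[3])-(q[1]+q[2]); th=np.arctan2(d[1],d[0])  # long axis toward +y
    print('centre',m.round(4),'long axis yaw',round(th,4),'sides',[np.linalg.norm(q[i]-q[(i+1)%4]).round(4) for i in range(4)])
    a=np.array([np.cos(th),np.sin(th)]); b=np.array([a[1],-a[0]])  # b = ahead (+x)
    for i in (-.082,0,.082):
        for j in (-.047,.047): print('slot',i,j,(m+i*a+j*b).round(4))
    return m,th
E
python3 - <<'E'
from carton import *
carton([(162,165),(645,118),(690,465),(212,510)],270,180,5)
E
```

```text
centre [ 0.4343 -0.4042] long axis yaw 1.6623 sides [np.float64(0.2799), np.float64(0.1981), np.float64(0.2733), np.float64(0.196)]
slot -0.082 -0.047 [ 0.395  -0.4901]
slot -0.082 0.047 [ 0.4886 -0.4815]
slot 0 -0.047 [ 0.3875 -0.4085]
slot 0 0.047 [ 0.4812 -0.3999]
slot 0.082 -0.047 [ 0.3801 -0.3268]
slot 0.082 0.047 [ 0.4737 -0.3182]
```

Run:
```python
from h import *
print(delta([.4886,-.4815,.17],[np.pi,0,.0915]))
```

```text
(array([-48.58, -15.56,   2.04]), array([-0.000e+00,  1.000e-02,  1.379e+01]))
```

```bash
python3 -m handwheel '[{"hand":5,"tx":-48.6,"ty":-15.6,"tz":2,"wx":0,"wy":0,"wz":13.8},{"hand":5,"tx":-48.6,"ty":-15.6,"tz":2,"wx":0,"wy":0,"wz":13.8},{"hand":5,"tx":-48.6,"ty":-15.6,"tz":2,"wx":0,"wy":0,"wz":13.8},{"hand":5,"tx":-48.6,"ty":-15.6,"tz":2,"wx":0,"wy":0,"wz":13.8},{"hand":5,"tx":-48.6,"ty":-15.6,"tz":2,"wx":0,"wy":0,"wz":13.8},{"hand":5,"tx":-48.6,"ty":-15.6,"tz":2,"wx":0,"wy":0,"wz":13.8},{"hand":5,"tx":-48.6,"ty":-15.6,"tz":2,"wx":0,"wy":0,"wz":13.8},{"hand":5,"tx":-48.6,"ty":-15.6,"tz":2,"wx":0,"wy":0,"wz":13.8},{"hand":5,"tx":-48.6,"ty":-15.6,"tz":2,"wx":0,"wy":0,"wz":13.8},{"hand":5,"tx":-48.6,"ty":-15.6,"tz":2,"wx":0,"wy":0,"wz":13.8},{"hand":5,"tx":-48.6,"ty":-15.6,"tz":2,"wx":0,"wy":0,"wz":13.8},{"hand":5,"tx":-48.6,"ty":-15.6,"tz":2,"wx":0,"wy":0,"wz":13.8},{"hand":5,"tx":-48.6,"ty":-15.6,"tz":2,"wx":0,"wy":0,"wz":13.8},{"hand":5,"tx":-48.6,"ty":-15.6,"tz":2,"wx":0,"wy":0,"wz":13.8},{"hand":5,"tx":-48.6,"ty":-15.6,"tz":2,"wx":0,"wy":0,"wz":13.8},{"hand":5,"tx":-48.6,"ty":-15.6,"tz":2,"wx":0,"wy":0,"wz":13.8}]'
python3 - <<'E'
from h import *
st(); print(delta([.4886,-.4815,.17],[np.pi,0,.0915]))
cv2.imwrite('pics/w21.png',cv2.resize(env.grab_frame('wrist'),None,fx=1.5,fy=1.5,interpolation=cv2.INTER_CUBIC)[:600])
E
```

```text
time_s: 17.0
tcp_pos: [0.4893, -0.4792, 0.1691]
orientation: [-3.139, 0.001, 0.093]
force: [0.3, 0.3, -0.8]
opening: 0.0591
17.0 [ 0.4893 -0.4792  0.1691] [-3.1387e+00  5.0000e-04  9.3100e-02] F [ 0.3  0.3 -0.8] op 0.0591 j [ 0.87  0.55 -0.22  1.56  0.13  1.05 -0.87]
(array([-0.09,  0.22, -0.09]), array([-0.03,  0.01,  0.02]))
```

Run:
```python
from h import *
c=cam('wrist')
L=onz(c,17/1.5,203/1.5,.077);Rr=onz(c,487/1.5,202/1.5,.077)
print(L,Rr,np.linalg.norm(L-Rr)); d=L-Rr; d/=np.linalg.norm(d); print('yaw',np.arctan2(d[1],d[0]))
b=np.array([d[1],-d[0],0]); m=(L+Rr)/2-b*.104; print('centre',m)
print('floor corner', onz(c,465/1.5,263/1.5,.034), onz(c,80/1.5,207/1.5,.034))
a=d
for i in (-.082,0,.082):
    for j in (-.047,.047): print(i,j,(m+i*a+j*b).round(4)[:2])
```

```text
[ 0.52453976 -0.2646573   0.077     ] [ 0.550257   -0.53296503  0.077     ] 0.2695374124100609
yaw 1.6663541698215392
centre [ 0.43387285 -0.40873406  0.077     ]
floor corner [ 0.50422087 -0.53580638  0.034     ] [ 0.51841868 -0.26919714  0.034     ]
-0.082 -0.047 [ 0.3949 -0.4948]
-0.082 0.047 [ 0.4885 -0.4859]
0 -0.047 [ 0.3871 -0.4132]
0 0.047 [ 0.4807 -0.4042]
0.082 -0.047 [ 0.3793 -0.3316]
0.082 0.047 [ 0.4728 -0.3226]
```

```bash
python3 -m handwheel '[{"hand":5,"tx":-0.05,"ty":0.4,"tz":4,"wx":0,"wy":0,"wz":0},{"hand":5,"tx":-0.05,"ty":0.4,"tz":8,"wx":0,"wy":0,"wz":0},{"hand":5,"tx":-0.05,"ty":0.4,"tz":11,"wx":0,"wy":0,"wz":0},{"hand":5,"tx":-0.05,"ty":0.4,"tz":12.5,"wx":0,"wy":0,"wz":0},{"hand":5,"tx":-0.05,"ty":0.4,"tz":13.3,"wx":0,"wy":0,"wz":0},{"hand":5,"tx":-0.05,"ty":0.4,"tz":13.3,"wx":0,"wy":0,"wz":0}]'
python3 - <<'E'
from h import *
st()
cv2.imwrite('pics/w22.png',cv2.resize(env.grab_frame('wrist'),None,fx=1.5,fy=1.5,interpolation=cv2.INTER_CUBIC)[:600])
E
```

```text
time_s: 17.55
tcp_pos: [0.4888, -0.484, 0.0361]
orientation: [-3.14, 0.001, 0.092]
force: [-0.7, -0.0, -0.5]
opening: 0.0587
17.55 [ 0.4888 -0.484   0.0361] [-3.1395e+00  1.1000e-03  9.2400e-02] F [-0.7 -0.  -0.5] op 0.0587 j [ 0.85  0.7  -0.2   1.64  0.17  0.82 -0.9 ]
```

The pad sits inside the carton with clearance to the right wall. I lower it to the floor and release.

```bash
python3 -m handwheel '[{"hand":5,"tx":0,"ty":0,"tz":0.2,"wx":0,"wy":0,"wz":0},{"hand":5,"tx":0,"ty":0,"tz":0.4,"wx":0,"wy":0,"wz":0},{"hand":5,"tx":0,"ty":0,"tz":0.4,"wx":0,"wy":0,"wz":0}]'
python3 -m handwheel '[{"hand":5,"tx":0,"ty":0,"tz":0.1,"wx":0,"wy":0,"wz":0},{"hand":5,"tx":0,"ty":0,"tz":0.2,"wx":0,"wy":0,"wz":0},{"hand":5,"tx":0,"ty":0,"tz":0.2,"wx":0,"wy":0,"wz":0}]'
```

```text
time_s: 17.85
tcp_pos: [0.4892, -0.486, 0.0348]
orientation: [3.14, -0.002, 0.091]
force: [-0.3, -0.7, -1.3]
opening: 0.0594
time_s: 18.1
tcp_pos: [0.4885, -0.4856, 0.0315]
orientation: [3.141, -0.0, 0.09]
force: [0.6, -0.2, 0.1]
opening: 0.0591
```

```bash
python3 -m handwheel '[{"hand":5,"tx":0,"ty":0,"tz":0.1,"wx":0,"wy":0,"wz":0},{"hand":5,"tx":0,"ty":0,"tz":0.15,"wx":0,"wy":0,"wz":0},{"hand":5,"tx":0,"ty":0,"tz":0.15,"wx":0,"wy":0,"wz":0}]'
python3 -m handwheel '[{"hand":6.8,"tx":0,"ty":0,"tz":0,"wx":0,"wy":0,"wz":0},{"hand":6.8,"tx":0,"ty":0,"tz":0,"wx":0,"wy":0,"wz":0},{"hand":6.8,"tx":0,"ty":0,"tz":0,"wx":0,"wy":0,"wz":0},{"hand":6.8,"tx":0,"ty":0,"tz":-3,"wx":0,"wy":0,"wz":0},{"hand":6.8,"tx":0,"ty":0,"tz":-7,"wx":0,"wy":0,"wz":0},{"hand":8.5,"tx":0,"ty":0,"tz":-11,"wx":0,"wy":0,"wz":0},{"hand":8.5,"tx":0,"ty":0,"tz":-15,"wx":0,"wy":0,"wz":0},{"hand":8.5,"tx":0,"ty":0,"tz":-17,"wx":0,"wy":0,"wz":0}]'
python3 - <<'E'
from h import *
st()
cv2.imwrite('pics/w23.png',cv2.resize(env.grab_frame('wrist'),None,fx=1.5,fy=1.5,interpolation=cv2.INTER_CUBIC)[:600])
E
```

```text
time_s: 18.35
tcp_pos: [0.4886, -0.4856, 0.0301]
orientation: [3.141, -0.0, 0.09]
force: [-1.5, -0.9, 0.5]
opening: 0.0592
time_s: 19.02
tcp_pos: [0.4903, -0.4875, 0.206]
orientation: [3.134, -0.006, 0.09]
force: [0.3, -1.5, 1.3]
opening: 0.0855
19.02 [ 0.4903 -0.4875  0.206 ] [ 3.1345 -0.006   0.0901] F [ 0.3 -1.5  1.3] op 0.0855 j [ 0.87  0.52 -0.23  1.52  0.13  1.11 -0.86]
```

The pad lies flat in the carton's far right corner, at (378,270). I go back for the second pad.

Run:
```python
from h import *
print(delta([.6621,-.0017,.17],[np.pi,0,1.535]))
c=cam('wrist'); q=[onz(c,u/1.5,v/1.5,.077)[:2] for u,v in ((50,200),(458,198),(447,455))]; print(q,(q[0]+q[2])/2)
```

```text
(array([ 21.33, -47.  ,   3.59]), array([  0.15,   0.  , -13.8 ]))
[array([ 0.52624214, -0.26558049]), array([ 0.5514604 , -0.53524582]), array([ 0.34807041, -0.55542705])] [ 0.43715628 -0.41050377]
```

```bash
python3 -m handwheel '[{"hand":8.5,"tx":21.3,"ty":-47,"tz":1.5,"wx":0,"wy":0,"wz":-13.8},{"hand":8.5,"tx":21.3,"ty":-47,"tz":1.5,"wx":0,"wy":0,"wz":-13.8},{"hand":8.5,"tx":21.3,"ty":-47,"tz":1.5,"wx":0,"wy":0,"wz":-13.8},{"hand":8.5,"tx":21.3,"ty":-47,"tz":1.5,"wx":0,"wy":0,"wz":-13.8},{"hand":8.5,"tx":21.3,"ty":-47,"tz":1.5,"wx":0,"wy":0,"wz":-13.8},{"hand":8.5,"tx":21.3,"ty":-47,"tz":1.5,"wx":0,"wy":0,"wz":-13.8},{"hand":8.5,"tx":21.3,"ty":-47,"tz":1.5,"wx":0,"wy":0,"wz":-13.8},{"hand":8.5,"tx":21.3,"ty":-47,"tz":1.5,"wx":0,"wy":0,"wz":-13.8},{"hand":8.5,"tx":21.3,"ty":-47,"tz":1.5,"wx":0,"wy":0,"wz":-13.8},{"hand":8.5,"tx":21.3,"ty":-47,"tz":1.5,"wx":0,"wy":0,"wz":-13.8},{"hand":8.5,"tx":21.3,"ty":-47,"tz":1.5,"wx":0,"wy":0,"wz":-13.8},{"hand":8.5,"tx":21.3,"ty":-47,"tz":1.5,"wx":0,"wy":0,"wz":-13.8},{"hand":8.5,"tx":21.3,"ty":-47,"tz":1.5,"wx":0,"wy":0,"wz":-13.8},{"hand":8.5,"tx":21.3,"ty":-47,"tz":3.3,"wx":0,"wy":0,"wz":-13.8},{"hand":8.5,"tx":21.3,"ty":-47,"tz":3.3,"wx":0,"wy":0,"wz":-13.8},{"hand":8.5,"tx":21.3,"ty":-47,"tz":3.3,"wx":0,"wy":0,"wz":-13.8}]'
python3 - <<'E'
from h import *
st(); print(delta([.6621,-.0012,.071],[np.pi,0,1.535]))
import pickle; pickle.dump(cam('wrist'),open('w24.pkl','wb'))
cv2.imwrite('pics/w24.png',cv2.resize(env.grab_frame('wrist'),None,fx=1.5,fy=1.5,interpolation=cv2.INTER_CUBIC)[:600])
E
```

```text
time_s: 20.4
tcp_pos: [0.6574, 0.0008, 0.1655]
orientation: [-3.139, 0.001, 1.535]
force: [-0.1, 0.2, -0.1]
opening: 0.0849
20.4 [0.6574 0.0008 0.1655] [-3.1391e+00  1.2000e-03  1.5351e+00] F [-0.1  0.2 -0.1] op 0.0849 j [ 0.36  0.58 -0.63  1.62  0.37  1.07 -0.41]
(array([-0.17,  0.5 ,  9.44]), array([-0.02,  0.01,  0.  ]))
```

```bash
cat > padz.py <<'E'
from h import *
import pickle
def padz(f,pts,s=1.5):
    c=pickle.load(open(f,'rb'))
    for z in (.086,.092,.098,.104):
        q=[onz(c,u/s,v/s,z) for u,v in pts]; m=sum(q)/4
        print(z,m.round(4)[:2],'w',np.linalg.norm(q[0]-q[1]).round(4),np.linalg.norm(q[3]-q[2]).round(4),'l',np.linalg.norm(q[0]-q[3]).round(4),np.linalg.norm(q[1]-q[2]).round(4))
E
python3 -c "
from padz import *
padz('w24.pkl',[(334,232),(445,228),(440,377),(334,379)])"
```

```text
0.086 [ 0.6613 -0.0045] w 0.0613 0.0656 l 0.0914 0.0921
0.092 [ 0.6613 -0.0024] w 0.0596 0.0638 l 0.089 0.0896
0.098 [ 6.613e-01 -2.000e-04] w 0.058 0.0621 l 0.0865 0.0871
0.104 [0.6613 0.002 ] w 0.0563 0.0603 l 0.084 0.0847
```

```bash
python3 -m handwheel '[{"hand":8.5,"tx":-0.1,"ty":0.3,"tz":2.5,"wx":0,"wy":0,"wz":0},{"hand":8.5,"tx":-0.1,"ty":0.3,"tz":5,"wx":0,"wy":0,"wz":0},{"hand":8.5,"tx":-0.1,"ty":0.3,"tz":5,"wx":0,"wy":0,"wz":0},{"hand":8.5,"tx":-0.1,"ty":0.3,"tz":5,"wx":0,"wy":0,"wz":0}]'
python3 - <<'E'
from h import *
st(); print(delta([.6621,-.0012,.071],[np.pi,0,1.535]))
import pickle; pickle.dump(cam('wrist'),open('w25.pkl','wb'))
cv2.imwrite('pics/w25.png',cv2.resize(env.grab_frame('wrist'),None,fx=1.5,fy=1.5,interpolation=cv2.INTER_CUBIC)[:600])
E
```

```text
time_s: 20.78
tcp_pos: [0.6605, -0.0009, 0.1164]
orientation: [-3.14, 0.001, 1.534]
force: [-0.1, 0.5, -0.2]
opening: 0.0847
20.78 [ 0.6605 -0.0009  0.1164] [-3.1397e+00  7.0000e-04  1.5337e+00] F [-0.1  0.5 -0.2] op 0.0847 j [ 0.35  0.63 -0.6   1.65  0.41  0.99 -0.43]
(array([-0.02,  0.17,  4.54]), array([-0.02,  0.01, -0.01]))
```

This matches the first grasp view, so the height is the same. I go down and grip.

```bash
python3 -m handwheel '[{"hand":8.5,"tx":0,"ty":0.1,"tz":2.5,"wx":0,"wy":0,"wz":0},{"hand":8.5,"tx":0,"ty":0.1,"tz":4.5,"wx":0,"wy":0,"wz":0},{"hand":8.5,"tx":0,"ty":0.1,"tz":4.5,"wx":0,"wy":0,"wz":0},{"hand":5,"tx":0,"ty":0.1,"tz":4.5,"wx":0,"wy":0,"wz":0},{"hand":5,"tx":0,"ty":0.1,"tz":4.5,"wx":0,"wy":0,"wz":0},{"hand":5,"tx":0,"ty":0.1,"tz":4.5,"wx":0,"wy":0,"wz":0},{"hand":5,"tx":0,"ty":0.1,"tz":4.5,"wx":0,"wy":0,"wz":0}]' 35
python3 -m handwheel '[{"hand":5,"tx":0,"ty":0,"tz":-1,"wx":0,"wy":0,"wz":0},{"hand":5,"tx":0,"ty":0,"tz":-2,"wx":0,"wy":0,"wz":0},{"hand":5,"tx":0,"ty":0,"tz":-4,"wx":0,"wy":0,"wz":0},{"hand":5,"tx":0,"ty":0,"tz":-7,"wx":0,"wy":0,"wz":0},{"hand":5,"tx":0,"ty":0,"tz":-10,"wx":0,"wy":0,"wz":0},{"hand":5,"tx":0,"ty":0,"tz":-12,"wx":0,"wy":0,"wz":0}]'
python3 - <<'E'
from h import *
st()
cv2.imwrite('pics/w26.png',cv2.resize(env.grab_frame('wrist'),None,fx=1.5,fy=1.5,interpolation=cv2.INTER_CUBIC)[:600])
i=env.grab_frame('top'); cv2.imwrite('pics/t26.png',cv2.resize(i[180:300,270:430],None,fx=5,fy=5,interpolation=cv2.INTER_CUBIC)[:600])
E
```

```text
time_s: 21.42
tcp_pos: [0.6622, 0.0012, 0.0734]
orientation: [3.141, -0.0, 1.536]
force: [-2.4, 1.0, 1.6]
opening: 0.0591
time_s: 21.92
tcp_pos: [0.664, 0.0011, 0.1966]
orientation: [3.135, -0.001, 1.536]
force: [-0.3, 0.5, -0.8]
opening: 0.0587
21.92 [0.664  0.0011 0.1966] [ 3.1351e+00 -5.0000e-04  1.5358e+00] F [-0.3  0.5 -0.8] op 0.0587 j [ 0.37  0.56 -0.64  1.58  0.36  1.12 -0.39]
```

The carton has not moved. The second pad goes to the near right place.

Run:
```python
from h import *
print(delta([.395,-.4935,.16],[np.pi,0,.0915]))
```

```text
(array([-50.42, -25.33,   3.49]), array([ 0.08, -0.09, 13.79]))
```

```bash
python3 -m handwheel '[{"hand":5,"tx":-50.4,"ty":-25.3,"tz":0,"wx":0,"wy":0,"wz":13.8},{"hand":5,"tx":-50.4,"ty":-25.3,"tz":0,"wx":0,"wy":0,"wz":13.8},{"hand":5,"tx":-50.4,"ty":-25.3,"tz":0,"wx":0,"wy":0,"wz":13.8},{"hand":5,"tx":-50.4,"ty":-25.3,"tz":0,"wx":0,"wy":0,"wz":13.8},{"hand":5,"tx":-50.4,"ty":-25.3,"tz":0,"wx":0,"wy":0,"wz":13.8},{"hand":5,"tx":-50.4,"ty":-25.3,"tz":0,"wx":0,"wy":0,"wz":13.8},{"hand":5,"tx":-50.4,"ty":-25.3,"tz":0,"wx":0,"wy":0,"wz":13.8},{"hand":5,"tx":-50.4,"ty":-25.3,"tz":0,"wx":0,"wy":0,"wz":13.8},{"hand":5,"tx":-50.4,"ty":-25.3,"tz":0,"wx":0,"wy":0,"wz":13.8},{"hand":5,"tx":-50.4,"ty":-25.3,"tz":0,"wx":0,"wy":0,"wz":13.8},{"hand":5,"tx":-50.4,"ty":-25.3,"tz":0,"wx":0,"wy":0,"wz":13.8},{"hand":5,"tx":-50.4,"ty":-25.3,"tz":0,"wx":0,"wy":0,"wz":13.8},{"hand":5,"tx":-50.4,"ty":-25.3,"tz":0,"wx":0,"wy":0,"wz":13.8},{"hand":5,"tx":-50.4,"ty":-25.3,"tz":0,"wx":0,"wy":0,"wz":13.8},{"hand":5,"tx":-50.4,"ty":-25.3,"tz":3.5,"wx":0,"wy":0,"wz":13.8},{"hand":5,"tx":-50.4,"ty":-25.3,"tz":3.5,"wx":0,"wy":0,"wz":13.8},{"hand":5,"tx":-50.4,"ty":-25.3,"tz":3.5,"wx":0,"wy":0,"wz":13.8}]'
python3 - <<'E'
from h import *
st(); print(delta([.395,-.4935,.032],[np.pi,0,.0915]))
cv2.imwrite('pics/w27.png',cv2.resize(env.grab_frame('wrist'),None,fx=1.5,fy=1.5,interpolation=cv2.INTER_CUBIC)[:600])
E
```

```text
time_s: 23.43
tcp_pos: [0.3906, -0.4929, 0.1551]
orientation: [-3.138, 0.002, 0.091]
force: [0.4, 0.4, -1.1]
opening: 0.0593
23.43 [ 0.3906 -0.4929  0.1551] [-3.1376e+00  2.2000e-03  9.0800e-02] F [ 0.4  0.4 -1.1] op 0.0593 j [ 0.99  0.48 -0.21  1.72  0.12  0.97 -0.75]
(array([ 0.46,  0.15, 12.31]), array([-0.04,  0.02, -0.01]))
```

Run:
```python
from h import *
c=cam('wrist')
for u,v,z in ((35,378,.077),(38,372,.077),(85,343,.034),(250,343,.034),(250,373,.077),(334,200,.052),(436,200,.052),(495,40,.077)): print((u,v),onz(c,u/1.5,v/1.5,z).round(4))
```

```text
(35, 378) [ 0.322  -0.2832  0.077 ]
(38, 372) [ 0.3264 -0.2857  0.077 ]
(85, 343) [ 0.3259 -0.2844  0.034 ]
(250, 343) [ 0.3368 -0.4024  0.034 ]
(250, 373) [ 0.3376 -0.4158  0.077 ]
(334, 200) [ 0.4445 -0.4588  0.052 ]
(436, 200) [ 0.4501 -0.5199  0.052 ]
(495, 40) [ 0.53   -0.5351  0.077 ]
```

```bash
python3 -m handwheel '[{"hand":5,"tx":0.4,"ty":0.1,"tz":3,"wx":0,"wy":0,"wz":0},{"hand":5,"tx":0.4,"ty":0.1,"tz":6,"wx":0,"wy":0,"wz":0},{"hand":5,"tx":0.4,"ty":0.1,"tz":9,"wx":0,"wy":0,"wz":0},{"hand":5,"tx":0.4,"ty":0.1,"tz":11,"wx":0,"wy":0,"wz":0},{"hand":5,"tx":0.4,"ty":0.1,"tz":11.6,"wx":0,"wy":0,"wz":0},{"hand":5,"tx":0.4,"ty":0.1,"tz":11.6,"wx":0,"wy":0,"wz":0}]'
python3 - <<'E'
from h import *
st(); print(delta([.396,-.4935,.032],[np.pi,0,.0915]))
cv2.imwrite('pics/w28.png',cv2.resize(env.grab_frame('wrist'),None,fx=1.5,fy=1.5,interpolation=cv2.INTER_CUBIC)[:600])
E
```

```text
time_s: 23.98
tcp_pos: [0.3964, -0.4937, 0.0406]
orientation: [-3.14, 0.0, 0.093]
force: [-0.4, -0.3, -1.0]
opening: 0.059
23.98 [ 0.3964 -0.4937  0.0406] [-3.1403e+00  3.0000e-04  9.2600e-02] F [-0.4 -0.3 -1. ] op 0.059 j [ 0.96  0.62 -0.19  1.78  0.16  0.75 -0.79]
(array([-0.04, -0.02,  0.86]), array([-0.01,  0.  ,  0.01]))
```

The pad is lined up just short of the first one, with a clear gap. I lower, release and go up.

```bash
python3 -m handwheel '[{"hand":5,"tx":0,"ty":0,"tz":0.4,"wx":0,"wy":0,"wz":0},{"hand":5,"tx":0,"ty":0,"tz":0.7,"wx":0,"wy":0,"wz":0},{"hand":5,"tx":0,"ty":0,"tz":0.8,"wx":0,"wy":0,"wz":0},{"hand":5,"tx":0,"ty":0,"tz":0.9,"wx":0,"wy":0,"wz":0},{"hand":5,"tx":0,"ty":0,"tz":0.9,"wx":0,"wy":0,"wz":0}]'
python3 -m handwheel '[{"hand":6.8,"tx":0,"ty":0,"tz":0,"wx":0,"wy":0,"wz":0},{"hand":6.8,"tx":0,"ty":0,"tz":0,"wx":0,"wy":0,"wz":0},{"hand":6.8,"tx":0,"ty":0,"tz":0,"wx":0,"wy":0,"wz":0},{"hand":6.8,"tx":0,"ty":0,"tz":-3,"wx":0,"wy":0,"wz":0},{"hand":6.8,"tx":0,"ty":0,"tz":-7,"wx":0,"wy":0,"wz":0},{"hand":8.5,"tx":0,"ty":0,"tz":-11,"wx":0,"wy":0,"wz":0},{"hand":8.5,"tx":0,"ty":0,"tz":-15,"wx":0,"wy":0,"wz":0},{"hand":8.5,"tx":0,"ty":0,"tz":-17,"wx":0,"wy":0,"wz":0}]'
python3 - <<'E'
from h import *
st(); print(delta([.6621,-.0012,.165],[np.pi,0,1.535]))
cv2.imwrite('pics/w29.png',cv2.resize(env.grab_frame('wrist'),None,fx=1,fy=1,interpolation=cv2.INTER_CUBIC)[:600])
E
```

```text
time_s: 24.45
tcp_pos: [0.3962, -0.4953, 0.0339]
orientation: [3.14, -0.001, 0.091]
force: [-1.4, 1.4, 6.5]
opening: 0.0587
time_s: 25.12
tcp_pos: [0.3972, -0.4963, 0.2074]
orientation: [3.135, -0.005, 0.09]
force: [0.4, -0.4, 1.2]
opening: 0.0852
25.12 [ 0.3972 -0.4963  0.2074] [ 3.1352 -0.0047  0.0905] F [ 0.4 -0.4  1.2] op 0.0852 j [ 0.99  0.43 -0.22  1.66  0.11  1.06 -0.74]
(array([ 30.84, -46.94,   4.09]), array([ 8.000e-02,  1.000e-02, -1.379e+01]))
```

Both pads lie flat side by side in the carton. Third pad next.

```bash
python3 -m handwheel '[{"hand":8.5,"tx":30.8,"ty":-46.8,"tz":1,"wx":0,"wy":0,"wz":-13.8},{"hand":8.5,"tx":30.8,"ty":-46.8,"tz":1,"wx":0,"wy":0,"wz":-13.8},{"hand":8.5,"tx":30.8,"ty":-46.8,"tz":1,"wx":0,"wy":0,"wz":-13.8},{"hand":8.5,"tx":30.8,"ty":-46.8,"tz":1,"wx":0,"wy":0,"wz":-13.8},{"hand":8.5,"tx":30.8,"ty":-46.8,"tz":1,"wx":0,"wy":0,"wz":-13.8},{"hand":8.5,"tx":30.8,"ty":-46.8,"tz":1,"wx":0,"wy":0,"wz":-13.8},{"hand":8.5,"tx":30.8,"ty":-46.8,"tz":1,"wx":0,"wy":0,"wz":-13.8},{"hand":8.5,"tx":30.8,"ty":-46.8,"tz":1,"wx":0,"wy":0,"wz":-13.8},{"hand":8.5,"tx":30.8,"ty":-46.8,"tz":1,"wx":0,"wy":0,"wz":-13.8},{"hand":8.5,"tx":30.8,"ty":-46.8,"tz":1,"wx":0,"wy":0,"wz":-13.8},{"hand":8.5,"tx":30.8,"ty":-46.8,"tz":1,"wx":0,"wy":0,"wz":-13.8},{"hand":8.5,"tx":30.8,"ty":-46.8,"tz":1,"wx":0,"wy":0,"wz":-13.8},{"hand":8.5,"tx":30.8,"ty":-46.8,"tz":1,"wx":0,"wy":0,"wz":-13.8},{"hand":8.5,"tx":30.8,"ty":-46.8,"tz":3.8,"wx":0,"wy":0,"wz":-13.8},{"hand":8.5,"tx":30.8,"ty":-46.8,"tz":3.8,"wx":0,"wy":0,"wz":-13.8},{"hand":8.5,"tx":30.8,"ty":-46.8,"tz":3.8,"wx":0,"wy":0,"wz":-13.8},{"hand":8.5,"tx":30.8,"ty":-46.8,"tz":8.8,"wx":0,"wy":0,"wz":-13.8},{"hand":8.5,"tx":30.8,"ty":-46.8,"tz":8.8,"wx":0,"wy":0,"wz":-13.8},{"hand":8.5,"tx":30.8,"ty":-46.8,"tz":8.8,"wx":0,"wy":0,"wz":-13.8}]'
python3 - <<'E'
from h import *
st(); print(delta([.6621,-.0012,.071],[np.pi,0,1.535]))
cv2.imwrite('pics/w30.png',cv2.resize(env.grab_frame('wrist'),None,fx=1.5,fy=1.5,interpolation=cv2.INTER_CUBIC)[:600])
E
```

```text
time_s: 26.75
tcp_pos: [0.6576, -0.0036, 0.1111]
orientation: [-3.135, 0.002, 1.533]
force: [-0.3, -0.8, 0.5]
opening: 0.0853
26.75 [ 0.6576 -0.0036  0.1111] [-3.1352e+00  2.0000e-03  1.5332e+00] F [-0.3 -0.8  0.5] op 0.0853 j [ 0.35  0.64 -0.6   1.66  0.41  0.98 -0.43]
(array([0.26, 0.46, 4.01]), array([-0.06,  0.02, -0.02]))
```

```bash
python3 -m handwheel '[{"hand":8.5,"tx":0.15,"ty":0.25,"tz":1,"wx":0,"wy":0,"wz":0},{"hand":8.5,"tx":0.15,"ty":0.25,"tz":3,"wx":0,"wy":0,"wz":0},{"hand":8.5,"tx":0.15,"ty":0.25,"tz":4,"wx":0,"wy":0,"wz":0},{"hand":8.5,"tx":0.15,"ty":0.25,"tz":4.1,"wx":0,"wy":0,"wz":0},{"hand":8.5,"tx":0.15,"ty":0.25,"tz":4.1,"wx":0,"wy":0,"wz":0}]' 
python3 -m handwheel '[{"hand":5,"tx":0,"ty":0,"tz":0,"wx":0,"wy":0,"wz":0},{"hand":5,"tx":0,"ty":0,"tz":0,"wx":0,"wy":0,"wz":0},{"hand":5,"tx":0,"ty":0,"tz":0,"wx":0,"wy":0,"wz":0},{"hand":5,"tx":0,"ty":0,"tz":0,"wx":0,"wy":0,"wz":0}]' 35
python3 -m handwheel '[{"hand":5,"tx":0,"ty":0,"tz":-1,"wx":0,"wy":0,"wz":0},{"hand":5,"tx":0,"ty":0,"tz":-2,"wx":0,"wy":0,"wz":0},{"hand":5,"tx":0,"ty":0,"tz":-4,"wx":0,"wy":0,"wz":0},{"hand":5,"tx":0,"ty":0,"tz":-7,"wx":0,"wy":0,"wz":0},{"hand":5,"tx":0,"ty":0,"tz":-10,"wx":0,"wy":0,"wz":0},{"hand":5,"tx":0,"ty":0,"tz":-12,"wx":0,"wy":0,"wz":0}]'
python3 - <<'E'
from h import *
st()
cv2.imwrite('pics/w31.png',cv2.resize(env.grab_frame('wrist'),None,fx=1.5,fy=1.5,interpolation=cv2.INTER_CUBIC)[:600])
i=env.grab_frame('top'); cv2.imwrite('pics/t31.png',cv2.resize(i[180:300,270:430],None,fx=5,fy=5,interpolation=cv2.INTER_CUBIC)[:600])
E
```

```text
time_s: 27.22
tcp_pos: [0.6626, 0.0004, 0.0729]
orientation: [-3.141, 0.0, 1.535]
force: [0.5, 0.0, -0.1]
opening: 0.0851
time_s: 27.55
tcp_pos: [0.6622, 0.001, 0.0734]
orientation: [-3.141, -0.0, 1.536]
force: [-1.9, 1.2, 1.7]
opening: 0.0592
time_s: 28.05
tcp_pos: [0.6643, 0.0009, 0.1974]
orientation: [3.136, -0.0, 1.536]
force: [0.4, 0.5, -0.7]
opening: 0.0588
28.05 [0.6643 0.0009 0.1974] [ 3.1356e+00 -5.0000e-04  1.5358e+00] F [ 0.4  0.5 -0.7] op 0.0588 j [ 0.37  0.56 -0.64  1.58  0.36  1.12 -0.39]
```

The carton has not moved. The third pad goes to the middle far place at (0.481, -0.404).

Run:
```python
from h import *
print(delta([.481,-.404,.15],[np.pi,0,.0915]))
```

```text
(array([-41.17, -17.1 ,   4.68]), array([ 0.08, -0.08, 13.79]))
```

```bash
python3 -m handwheel '[{"hand":5,"tx":-41.1,"ty":-17,"tz":0,"wx":0,"wy":0,"wz":13.8},{"hand":5,"tx":-41.1,"ty":-17,"tz":0,"wx":0,"wy":0,"wz":13.8},{"hand":5,"tx":-41.1,"ty":-17,"tz":0,"wx":0,"wy":0,"wz":13.8},{"hand":5,"tx":-41.1,"ty":-17,"tz":0,"wx":0,"wy":0,"wz":13.8},{"hand":5,"tx":-41.1,"ty":-17,"tz":0,"wx":0,"wy":0,"wz":13.8},{"hand":5,"tx":-41.1,"ty":-17,"tz":0,"wx":0,"wy":0,"wz":13.8},{"hand":5,"tx":-41.1,"ty":-17,"tz":0,"wx":0,"wy":0,"wz":13.8},{"hand":5,"tx":-41.1,"ty":-17,"tz":0,"wx":0,"wy":0,"wz":13.8},{"hand":5,"tx":-41.1,"ty":-17,"tz":0,"wx":0,"wy":0,"wz":13.8},{"hand":5,"tx":-41.1,"ty":-17,"tz":0,"wx":0,"wy":0,"wz":13.8},{"hand":5,"tx":-41.1,"ty":-17,"tz":0,"wx":0,"wy":0,"wz":13.8},{"hand":5,"tx":-41.1,"ty":-17,"tz":0,"wx":0,"wy":0,"wz":13.8},{"hand":5,"tx":-41.1,"ty":-17,"tz":0,"wx":0,"wy":0,"wz":13.8},{"hand":5,"tx":-41.1,"ty":-17,"tz":4.5,"wx":0,"wy":0,"wz":13.8},{"hand":5,"tx":-41.1,"ty":-17,"tz":4.5,"wx":0,"wy":0,"wz":13.8},{"hand":5,"tx":-41.1,"ty":-17,"tz":4.5,"wx":0,"wy":0,"wz":13.8}]'
python3 - <<'E'
from h import *
st(); print(delta([.481,-.404,.034],[np.pi,0,.0915]))
cv2.imwrite('pics/w32.png',cv2.resize(env.grab_frame('wrist'),None,fx=1.5,fy=1.5,interpolation=cv2.INTER_CUBIC)[:600])
E
```

```text
time_s: 29.48
tcp_pos: [0.4774, -0.4015, 0.1454]
orientation: [-3.137, 0.004, 0.095]
force: [0.2, 0.2, -0.8]
opening: 0.0594
29.48 [ 0.4774 -0.4015  0.1454] [-3.1368  0.0039  0.0947] F [ 0.2  0.2 -0.8] op 0.0594 j [ 0.81  0.48 -0.24  1.73  0.14  0.95 -0.96]
(array([ 0.38,  0.34, 11.14]), array([-0.05,  0.04,  0.03]))
```

```bash
python3 -m handwheel '[{"hand":5,"tx":0.2,"ty":0.15,"tz":3,"wx":0,"wy":0,"wz":0},{"hand":5,"tx":0.2,"ty":0.15,"tz":6,"wx":0,"wy":0,"wz":0},{"hand":5,"tx":0.2,"ty":0.15,"tz":8.5,"wx":0,"wy":0,"wz":0},{"hand":5,"tx":0.2,"ty":0.15,"tz":8.5,"wx":0,"wy":0,"wz":0}]'
python3 - <<'E'
from h import *
st(); print(delta([.481,-.404,.034],[np.pi,0,.0915]))
cv2.imwrite('pics/w33.png',cv2.resize(env.grab_frame('wrist'),None,fx=1.5,fy=1.5,interpolation=cv2.INTER_CUBIC)[:600])
E
```

```text
time_s: 29.87
tcp_pos: [0.4788, -0.4034, 0.0596]
orientation: [-3.137, 0.005, 0.093]
force: [-0.6, 0.1, -1.3]
opening: 0.059
29.87 [ 0.4788 -0.4034  0.0596] [-3.1367  0.0048  0.0927] F [-0.6  0.1 -1.3] op 0.059 j [ 0.79  0.59 -0.22  1.79  0.17  0.79 -0.99]
(array([0.22, 0.1 , 2.56]), array([-0.05,  0.05,  0.01]))
```

Run:
```python
from h import *
c=cam('wrist')
a=onz(c,522/1.5,252/1.5,.052);b=onz(c,680/1.5,254/1.5,.052);print(a,b,np.linalg.norm(a-b))
for u,v in ((85,232),(690,235)): print('wall floor/rim',onz(c,u/1.5,v/1.5,.077))
s=env.sense();print('held right edge',s['tcp_pos']-np.array([.0,.03,0]))
```

```text
[ 0.52829719 -0.45366696  0.052     ] [ 0.53312275 -0.51455602  0.052     ] 0.06107998178726672
wall floor/rim [ 0.52639954 -0.30453892  0.077     ]
wall floor/rim [ 0.54314165 -0.49669161  0.077     ]
held right edge [ 0.48015411 -0.43436446  0.06208584]
```

```bash
python3 -m handwheel '[{"hand":5,"tx":0.1,"ty":0,"tz":1,"wx":0,"wy":0,"wz":0},{"hand":5,"tx":0.1,"ty":0,"tz":2,"wx":0,"wy":0,"wz":0},{"hand":5,"tx":0.1,"ty":0,"tz":2.4,"wx":0,"wy":0,"wz":0},{"hand":5,"tx":0.1,"ty":0,"tz":2.5,"wx":0,"wy":0,"wz":0},{"hand":5,"tx":0.1,"ty":0,"tz":2.5,"wx":0,"wy":0,"wz":0}]'
```

```text
time_s: 30.33
tcp_pos: [0.4815, -0.4055, 0.038]
orientation: [3.141, -0.0, 0.091]
force: [1.1, -0.3, -1.4]
opening: 0.0591
```

```bash
python3 -m handwheel '[{"hand":5,"tx":0,"ty":0,"tz":0.2,"wx":0,"wy":0,"wz":0},{"hand":5,"tx":0,"ty":0,"tz":0.4,"wx":0,"wy":0,"wz":0},{"hand":5,"tx":0,"ty":0,"tz":0.5,"wx":0,"wy":0,"wz":0},{"hand":5,"tx":0,"ty":0,"tz":0.5,"wx":0,"wy":0,"wz":0}]'
python3 -m handwheel '[{"hand":6.6,"tx":0,"ty":0,"tz":0,"wx":0,"wy":0,"wz":0},{"hand":6.6,"tx":0,"ty":0,"tz":0,"wx":0,"wy":0,"wz":0},{"hand":6.6,"tx":0,"ty":0,"tz":0,"wx":0,"wy":0,"wz":0},{"hand":6.6,"tx":0,"ty":0,"tz":-3,"wx":0,"wy":0,"wz":0},{"hand":6.6,"tx":0,"ty":0,"tz":-7,"wx":0,"wy":0,"wz":0},{"hand":8.5,"tx":0,"ty":0,"tz":-11,"wx":0,"wy":0,"wz":0},{"hand":8.5,"tx":0,"ty":0,"tz":-15,"wx":0,"wy":0,"wz":0},{"hand":8.5,"tx":0,"ty":0,"tz":-17,"wx":0,"wy":0,"wz":0}]'
python3 - <<'E'
from h import *
st(); print(delta([.6621,-.0012,.165],[np.pi,0,1.535]))
cv2.imwrite('pics/w34.png',cv2.resize(env.grab_frame('wrist'),None,fx=1,fy=1,interpolation=cv2.INTER_CUBIC)[:600])
E
```

```text
time_s: 30.67
tcp_pos: [0.4817, -0.4057, 0.0339]
orientation: [3.141, -0.001, 0.09]
force: [-1.4, 0.2, 5.1]
opening: 0.0588
time_s: 31.33
tcp_pos: [0.4833, -0.4066, 0.2084]
orientation: [3.136, -0.006, 0.091]
force: [1.3, -0.0, -0.1]
opening: 0.0851
31.33 [ 0.4833 -0.4066  0.2084] [ 3.1362 -0.0058  0.0906] F [ 1.3 -0.  -0.1] op 0.0851 j [ 0.82  0.43 -0.25  1.66  0.12  1.06 -0.95]
(array([ 21.45, -38.77,   4.26]), array([ 8.000e-02, -1.000e-02, -1.379e+01]))
```

Three pads lie flat and apart. Next is the fourth and last pad in the dispenser.

```bash
python3 -m handwheel '[{"hand":8.5,"tx":21.5,"ty":-38.8,"tz":1,"wx":0,"wy":0,"wz":-13.8},{"hand":8.5,"tx":21.5,"ty":-38.8,"tz":1,"wx":0,"wy":0,"wz":-13.8},{"hand":8.5,"tx":21.5,"ty":-38.8,"tz":1,"wx":0,"wy":0,"wz":-13.8},{"hand":8.5,"tx":21.5,"ty":-38.8,"tz":1,"wx":0,"wy":0,"wz":-13.8},{"hand":8.5,"tx":21.5,"ty":-38.8,"tz":1,"wx":0,"wy":0,"wz":-13.8},{"hand":8.5,"tx":21.5,"ty":-38.8,"tz":1,"wx":0,"wy":0,"wz":-13.8},{"hand":8.5,"tx":21.5,"ty":-38.8,"tz":1,"wx":0,"wy":0,"wz":-13.8},{"hand":8.5,"tx":21.5,"ty":-38.8,"tz":1,"wx":0,"wy":0,"wz":-13.8},{"hand":8.5,"tx":21.5,"ty":-38.8,"tz":1,"wx":0,"wy":0,"wz":-13.8},{"hand":8.5,"tx":21.5,"ty":-38.8,"tz":1,"wx":0,"wy":0,"wz":-13.8},{"hand":8.5,"tx":21.5,"ty":-38.8,"tz":1,"wx":0,"wy":0,"wz":-13.8},{"hand":8.5,"tx":21.5,"ty":-38.8,"tz":1,"wx":0,"wy":0,"wz":-13.8},{"hand":8.5,"tx":21.5,"ty":-38.8,"tz":4,"wx":0,"wy":0,"wz":-13.8},{"hand":8.5,"tx":21.5,"ty":-38.8,"tz":4,"wx":0,"wy":0,"wz":-13.8},{"hand":8.5,"tx":21.5,"ty":-38.8,"tz":4,"wx":0,"wy":0,"wz":-13.8},{"hand":8.5,"tx":21.5,"ty":-38.8,"tz":9,"wx":0,"wy":0,"wz":-13.8},{"hand":8.5,"tx":21.5,"ty":-38.8,"tz":9,"wx":0,"wy":0,"wz":-13.8},{"hand":8.5,"tx":21.5,"ty":-38.8,"tz":9,"wx":0,"wy":0,"wz":-13.8}]'
python3 - <<'E'
from h import *
st(); print(delta([.6621,-.0002,.073],[np.pi,0,1.535]))
cv2.imwrite('pics/w35.png',cv2.resize(env.grab_frame('wrist'),None,fx=1.5,fy=1.5,interpolation=cv2.INTER_CUBIC)[:600])
E
```

```text
time_s: 32.88
tcp_pos: [0.6584, -0.0008, 0.1106]
orientation: [-3.136, 0.001, 1.535]
force: [0.6, -0.5, 1.0]
opening: 0.0855
32.88 [ 0.6584 -0.0008  0.1106] [-3.1359e+00  1.2000e-03  1.5347e+00] F [ 0.6 -0.5  1. ] op 0.0855 j [ 0.35  0.64 -0.61  1.66  0.42  0.98 -0.44]
(array([0.08, 0.39, 3.76]), array([-0.05,  0.01, -0.  ]))
```

```bash
python3 -m handwheel '[{"hand":8.5,"tx":0,"ty":0.2,"tz":1,"wx":0,"wy":0,"wz":0},{"hand":8.5,"tx":0,"ty":0.2,"tz":3,"wx":0,"wy":0,"wz":0},{"hand":8.5,"tx":0,"ty":0.2,"tz":4,"wx":0,"wy":0,"wz":0},{"hand":8.5,"tx":0,"ty":0.2,"tz":4,"wx":0,"wy":0,"wz":0},{"hand":8.5,"tx":0,"ty":0.2,"tz":4,"wx":0,"wy":0,"wz":0}]' 
python3 -m handwheel '[{"hand":5,"tx":0,"ty":0,"tz":0,"wx":0,"wy":0,"wz":0},{"hand":5,"tx":0,"ty":0,"tz":0,"wx":0,"wy":0,"wz":0},{"hand":5,"tx":0,"ty":0,"tz":0,"wx":0,"wy":0,"wz":0},{"hand":5,"tx":0,"ty":0,"tz":0,"wx":0,"wy":0,"wz":0}]' 35
python3 -m handwheel '[{"hand":5,"tx":0,"ty":0,"tz":-1,"wx":0,"wy":0,"wz":0},{"hand":5,"tx":0,"ty":0,"tz":-2,"wx":0,"wy":0,"wz":0},{"hand":5,"tx":0,"ty":0,"tz":-4,"wx":0,"wy":0,"wz":0},{"hand":5,"tx":0,"ty":0,"tz":-7,"wx":0,"wy":0,"wz":0},{"hand":5,"tx":0,"ty":0,"tz":-10,"wx":0,"wy":0,"wz":0},{"hand":5,"tx":0,"ty":0,"tz":-12,"wx":0,"wy":0,"wz":0}]'
python3 - <<'E'
from h import *
st(); print(delta([.3875,-.412,.15],[np.pi,0,.0915]))
cv2.imwrite('pics/w36.png',cv2.resize(env.grab_frame('wrist'),None,fx=1.5,fy=1.5,interpolation=cv2.INTER_CUBIC)[:600])
i=env.grab_frame('top'); cv2.imwrite('pics/t36.png',cv2.resize(i[180:300,270:430],None,fx=5,fy=5,interpolation=cv2.INTER_CUBIC)[:600])
E
```

```text
time_s: 33.35
tcp_pos: [0.6626, 0.0004, 0.0731]
orientation: [3.142, -0.0, 1.536]
force: [-0.2, 1.2, 1.9]
opening: 0.0851
time_s: 33.68
tcp_pos: [0.6622, 0.0008, 0.0734]
orientation: [-3.141, -0.0, 1.536]
force: [-1.9, 0.7, 1.6]
opening: 0.059
time_s: 34.18
tcp_pos: [0.664, 0.0007, 0.1973]
orientation: [3.136, -0.001, 1.536]
force: [0.1, -0.7, -0.5]
opening: 0.059
34.18 [0.664  0.0007 0.1973] [ 3.1359e+00 -5.0000e-04  1.5358e+00] F [ 0.1 -0.7 -0.5] op 0.059 j [ 0.37  0.56 -0.64  1.58  0.36  1.12 -0.39]
(array([-42.22, -26.22,   4.56]), array([ 0.04, -0.04, 13.79]))
```

The dispenser's platform is bare, so this is the last stacked pad. The carton has not moved and the pad goes to the middle near place.

```bash
python3 -m handwheel '[{"hand":5,"tx":-42.2,"ty":-26.1,"tz":0,"wx":0,"wy":0,"wz":13.8},{"hand":5,"tx":-42.2,"ty":-26.1,"tz":0,"wx":0,"wy":0,"wz":13.8},{"hand":5,"tx":-42.2,"ty":-26.1,"tz":0,"wx":0,"wy":0,"wz":13.8},{"hand":5,"tx":-42.2,"ty":-26.1,"tz":0,"wx":0,"wy":0,"wz":13.8},{"hand":5,"tx":-42.2,"ty":-26.1,"tz":0,"wx":0,"wy":0,"wz":13.8},{"hand":5,"tx":-42.2,"ty":-26.1,"tz":0,"wx":0,"wy":0,"wz":13.8},{"hand":5,"tx":-42.2,"ty":-26.1,"tz":0,"wx":0,"wy":0,"wz":13.8},{"hand":5,"tx":-42.2,"ty":-26.1,"tz":0,"wx":0,"wy":0,"wz":13.8},{"hand":5,"tx":-42.2,"ty":-26.1,"tz":0,"wx":0,"wy":0,"wz":13.8},{"hand":5,"tx":-42.2,"ty":-26.1,"tz":0,"wx":0,"wy":0,"wz":13.8},{"hand":5,"tx":-42.2,"ty":-26.1,"tz":0,"wx":0,"wy":0,"wz":13.8},{"hand":5,"tx":-42.2,"ty":-26.1,"tz":0,"wx":0,"wy":0,"wz":13.8},{"hand":5,"tx":-42.2,"ty":-26.1,"tz":0,"wx":0,"wy":0,"wz":13.8},{"hand":5,"tx":-42.2,"ty":-26.1,"tz":4.5,"wx":0,"wy":0,"wz":13.8},{"hand":5,"tx":-42.2,"ty":-26.1,"tz":4.5,"wx":0,"wy":0,"wz":13.8},{"hand":5,"tx":-42.2,"ty":-26.1,"tz":8.5,"wx":0,"wy":0,"wz":13.8},{"hand":5,"tx":-42.2,"ty":-26.1,"tz":8.5,"wx":0,"wy":0,"wz":13.8},{"hand":5,"tx":-42.2,"ty":-26.1,"tz":8.5,"wx":0,"wy":0,"wz":13.8}]'
python3 - <<'E'
from h import *
st(); print(delta([.388,-.4125,.034],[np.pi,0,.0915]))
cv2.imwrite('pics/w37.png',cv2.resize(env.grab_frame('wrist'),None,fx=1.5,fy=1.5,interpolation=cv2.INTER_CUBIC)[:600])
E
```

```text
time_s: 35.78
tcp_pos: [0.3861, -0.4107, 0.1067]
orientation: [-3.138, 0.003, 0.092]
force: [0.2, -0.3, -0.1]
opening: 0.0592
35.78 [ 0.3861 -0.4107  0.1067] [-3.138e+00  2.800e-03  9.190e-02] F [ 0.2 -0.3 -0.1] op 0.0592 j [ 0.92  0.44 -0.23  1.91  0.14  0.81 -0.86]
(array([0.19, 0.22, 7.27]), array([-0.03,  0.03,  0.  ]))
```

```bash
python3 -m handwheel '[{"hand":5,"tx":0.1,"ty":0.1,"tz":3,"wx":0,"wy":0,"wz":0},{"hand":5,"tx":0.1,"ty":0.1,"tz":5,"wx":0,"wy":0,"wz":0},{"hand":5,"tx":0.1,"ty":0.1,"tz":6.2,"wx":0,"wy":0,"wz":0},{"hand":5,"tx":0.1,"ty":0.1,"tz":6.2,"wx":0,"wy":0,"wz":0}]'
python3 - <<'E'
from h import *
print(delta([.388,-.4125,.034],[np.pi,0,.0915]))
cv2.imwrite('pics/w38.png',cv2.resize(env.grab_frame('wrist'),None,fx=1.5,fy=1.5,interpolation=cv2.INTER_CUBIC)[:600])
E
```

```text
time_s: 36.17
tcp_pos: [0.3876, -0.4126, 0.0452]
orientation: [-3.14, 0.001, 0.091]
force: [-0.1, 0.0, -0.8]
opening: 0.0591
(array([ 0.04, -0.  ,  1.12]), array([-0.01,  0.01, -0.  ]))
```

It clears the neighbours. I lower and release.

```bash
python3 -m handwheel '[{"hand":5,"tx":0,"ty":-0.05,"tz":0.5,"wx":0,"wy":0,"wz":0},{"hand":5,"tx":0,"ty":-0.05,"tz":0.9,"wx":0,"wy":0,"wz":0},{"hand":5,"tx":0,"ty":-0.05,"tz":1.1,"wx":0,"wy":0,"wz":0},{"hand":5,"tx":0,"ty":-0.05,"tz":1.2,"wx":0,"wy":0,"wz":0},{"hand":5,"tx":0,"ty":-0.05,"tz":1.2,"wx":0,"wy":0,"wz":0}]'
python3 -m handwheel '[{"hand":6.6,"tx":0,"ty":0,"tz":0,"wx":0,"wy":0,"wz":0},{"hand":6.6,"tx":0,"ty":0,"tz":0,"wx":0,"wy":0,"wz":0},{"hand":6.6,"tx":0,"ty":0,"tz":0,"wx":0,"wy":0,"wz":0},{"hand":6.6,"tx":0,"ty":0,"tz":-3,"wx":0,"wy":0,"wz":0},{"hand":6.6,"tx":0,"ty":0,"tz":-7,"wx":0,"wy":0,"wz":0},{"hand":8.5,"tx":0,"ty":0,"tz":-11,"wx":0,"wy":0,"wz":0},{"hand":8.5,"tx":0,"ty":0,"tz":-15,"wx":0,"wy":0,"wz":0},{"hand":8.5,"tx":0,"ty":0,"tz":-17,"wx":0,"wy":0,"wz":0}]'
python3 - <<'E'
from h import *
st(); 
cv2.imwrite('pics/w39.png',cv2.resize(env.grab_frame('wrist'),None,fx=1,fy=1,interpolation=cv2.INTER_CUBIC)[:600])
i=env.grab_frame('top'); cv2.imwrite('pics/t39.png',cv2.resize(i[205:275,215:295],None,fx=8,fy=8,interpolation=cv2.INTER_CUBIC)[:600])
E
```

```text
time_s: 36.63
tcp_pos: [0.3879, -0.4127, 0.034]
orientation: [3.141, -0.0, 0.091]
force: [0.4, -0.5, -0.8]
opening: 0.059
time_s: 37.3
tcp_pos: [0.3896, -0.414, 0.2093]
orientation: [3.135, -0.005, 0.091]
force: [1.3, 0.4, -0.1]
opening: 0.0852
37.3 [ 0.3896 -0.414   0.2093] [ 3.1354 -0.0052  0.0907] F [ 1.3  0.4 -0.1] op 0.0852 j [ 0.94  0.33 -0.25  1.81  0.1   1.01 -0.83]
```

Four pads lie flat in the carton. The loose pad's corners in the zoomed top picture are (183,178), (418,210), (398,378) and (163,348).

Run:
```python
from h import *
import pickle
c=cam('top'); q=np.array([onz(c,215+x/8,205+y/8,.018) for x,y in ((183,178),(418,210),(398,378),(163,348))])
print(q.mean(0), [np.linalg.norm(q[i]-q[(i+1)%4]).round(4) for i in range(4)])
d=(q[0]+q[3])-(q[1]+q[2]); print('long yaw',np.arctan2(d[1],d[0]))
c=pickle.load(open('w3.pkl','rb'))
q=np.array([onz(c,x/1.5,y/1.5,.018) for x,y in ((315,228),(398,237),(381,345),(303,335))])
print(q.mean(0), [np.linalg.norm(q[i]-q[(i+1)%4]).round(4) for i in range(4)])
d=(q[0]+q[1])-(q[2]+q[3]); print('long yaw',np.arctan2(d[1],d[0]))
print(delta([.447,-.103,.12],[np.pi,0,1.43]))
```

```text
[ 0.4411972 -0.1080657  0.018    ] [np.float64(0.0886), np.float64(0.0627), np.float64(0.0881), np.float64(0.0634)]
long yaw 1.437777559371353
[ 0.44478006 -0.10694993  0.018     ] [np.float64(0.0589), np.float64(0.0846), np.float64(0.0602), np.float64(0.0829)]
long yaw 1.432441497701747
(array([  8.44, -30.58,   8.71]), array([  0.1 ,  -0.  , -12.79]))
```

```bash
python3 -m handwheel '[{"hand":8.5,"tx":8.1,"ty":-30.2,"tz":2,"wx":0,"wy":0,"wz":-12.8},{"hand":8.5,"tx":8.1,"ty":-30.2,"tz":2,"wx":0,"wy":0,"wz":-12.8},{"hand":8.5,"tx":8.1,"ty":-30.2,"tz":2,"wx":0,"wy":0,"wz":-12.8},{"hand":8.5,"tx":8.1,"ty":-30.2,"tz":2,"wx":0,"wy":0,"wz":-12.8},{"hand":8.5,"tx":8.1,"ty":-30.2,"tz":2,"wx":0,"wy":0,"wz":-12.8},{"hand":8.5,"tx":8.1,"ty":-30.2,"tz":2,"wx":0,"wy":0,"wz":-12.8},{"hand":8.5,"tx":8.1,"ty":-30.2,"tz":2,"wx":0,"wy":0,"wz":-12.8},{"hand":8.5,"tx":8.1,"ty":-30.2,"tz":2,"wx":0,"wy":0,"wz":-12.8},{"hand":8.5,"tx":8.1,"ty":-30.2,"tz":2,"wx":0,"wy":0,"wz":-12.8},{"hand":8.5,"tx":8.1,"ty":-30.2,"tz":4,"wx":0,"wy":0,"wz":-12.8},{"hand":8.5,"tx":8.1,"ty":-30.2,"tz":8,"wx":0,"wy":0,"wz":-12.8},{"hand":8.5,"tx":8.1,"ty":-30.2,"tz":10,"wx":0,"wy":0,"wz":-12.8},{"hand":8.5,"tx":8.1,"ty":-30.2,"tz":10,"wx":0,"wy":0,"wz":-12.8},{"hand":8.5,"tx":8.1,"ty":-30.2,"tz":10,"wx":0,"wy":0,"wz":-12.8}]'
python3 - <<'E'
from h import *
st(); print(delta([.4435,-.107,.06],[np.pi,0,1.434]))
import pickle; pickle.dump(cam('wrist'),open('w40.pkl','wb'))
cv2.imwrite('pics/w40.png',cv2.resize(env.grab_frame('wrist'),None,fx=1.5,fy=1.5,interpolation=cv2.INTER_CUBIC)[:600])
E
```

```text
time_s: 38.57
tcp_pos: [0.4401, -0.1041, 0.1028]
orientation: [-3.138, -0.001, 1.431]
force: [0.0, -1.0, 0.4]
opening: 0.0851
38.57 [ 0.4401 -0.1041  0.1028] [-3.1382e+00 -1.0000e-03  1.4311e+00] F [ 0.  -1.   0.4] op 0.0851 j [ 0.66  0.35 -0.61  2.14  0.29  0.74 -0.29]
(array([-0.24,  0.39,  4.27]), array([-0.03, -0.01, -0.03]))
```

```bash
python3 - <<'E'
from h import *
import pickle
c=pickle.load(open('w40.pkl','rb')); 
for z in (.012,.018,.024):
    q=np.array([onz(c,x/1.5,y/1.5,z) for x,y in ((336,230),(441,230),(436,365),(340,365))])
    print(z,q.mean(0), [np.linalg.norm(q[i]-q[(i+1)%4]).round(4) for i in range(4)])
d=(q[0]+q[1])-(q[2]+q[3]); print('long yaw',np.arctan2(d[1],d[0]))
E
python3 -c "
from h import *
print(delta([.4445,-.107,.0],[np.pi,0,1.432]))"
```

```text
0.012 [ 0.44351414 -0.10888639  0.012     ] [np.float64(0.0609), np.float64(0.0869), np.float64(0.0617), np.float64(0.087)]
0.018 [ 0.44372568 -0.10685575  0.018     ] [np.float64(0.0593), np.float64(0.0847), np.float64(0.0601), np.float64(0.0847)]
0.024 [ 0.44393722 -0.1048251   0.024     ] [np.float64(0.0578), np.float64(0.0824), np.float64(0.0586), np.float64(0.0825)]
long yaw 1.4314145511630965
(array([-0.22,  0.36, 10.4 ]), array([-0.  , -0.  , -0.01]))
```

```bash
python3 -m handwheel '[{"hand":8.5,"tx":-0.15,"ty":0.25,"tz":4,"wx":0,"wy":0,"wz":0},{"hand":8.5,"tx":-0.15,"ty":0.25,"tz":8,"wx":0,"wy":0,"wz":0},{"hand":8.5,"tx":-0.15,"ty":0.25,"tz":9.6,"wx":0,"wy":0,"wz":0},{"hand":8.5,"tx":-0.15,"ty":0.25,"tz":9.6,"wx":0,"wy":0,"wz":0},{"hand":8.5,"tx":-0.15,"ty":0.25,"tz":9.6,"wx":0,"wy":0,"wz":0}]'
python3 -c "
from h import *
print(delta([.4437,-.107,.0],[np.pi,0,1.432]))"
```

```text
time_s: 39.03
tcp_pos: [0.4445, -0.1063, 0.0087]
orientation: [3.14, 0.0, 1.431]
force: [0.7, 0.1, 0.9]
opening: 0.0848
(array([-0.08, -0.07,  0.87]), array([ 0.01,  0.  , -0.01]))
```

```bash
python3 -m handwheel '[{"hand":8.5,"tx":-0.08,"ty":-0.05,"tz":0.7,"wx":0,"wy":0,"wz":0},{"hand":8.5,"tx":-0.08,"ty":-0.05,"tz":0.7,"wx":0,"wy":0,"wz":0},{"hand":5,"tx":-0.08,"ty":-0.05,"tz":0.7,"wx":0,"wy":0,"wz":0},{"hand":5,"tx":-0.08,"ty":-0.05,"tz":0.7,"wx":0,"wy":0,"wz":0},{"hand":5,"tx":-0.08,"ty":-0.05,"tz":0.7,"wx":0,"wy":0,"wz":0},{"hand":5,"tx":-0.08,"ty":-0.05,"tz":0.7,"wx":0,"wy":0,"wz":0},{"hand":5,"tx":-0.08,"ty":-0.05,"tz":0.7,"wx":0,"wy":0,"wz":0}]' 35
python3 -m handwheel '[{"hand":5,"tx":0,"ty":0,"tz":-2,"wx":0,"wy":0,"wz":0},{"hand":5,"tx":0,"ty":0,"tz":-5,"wx":0,"wy":0,"wz":0},{"hand":5,"tx":0,"ty":0,"tz":-9,"wx":0,"wy":0,"wz":0},{"hand":5,"tx":0,"ty":0,"tz":-13,"wx":0,"wy":0,"wz":0},{"hand":5,"tx":0,"ty":0,"tz":-17,"wx":0,"wy":0,"wz":0},{"hand":5,"tx":0,"ty":0,"tz":-17,"wx":0,"wy":0,"wz":0}]'
python3 - <<'E'
from h import *
st(); 
for p in ([.4737,-.3225,.16],[.3805,-.331,.16]): print(delta(p,[np.pi,0,.0915]))
cv2.imwrite('pics/w41.png',cv2.resize(env.grab_frame('wrist'),None,fx=1,fy=1,interpolation=cv2.INTER_CUBIC)[:600])
i=env.grab_frame('top'); cv2.imwrite('pics/t41.png',cv2.resize(i[180:300,270:430],None,fx=5,fy=5,interpolation=cv2.INTER_CUBIC)[:600])
E
```

```text
time_s: 39.62
tcp_pos: [0.4435, -0.1074, 0.0019]
orientation: [3.14, 0.001, 1.431]
force: [-1.1, 0.6, 6.7]
opening: 0.059
time_s: 40.12
tcp_pos: [0.4476, -0.1074, 0.1782]
orientation: [3.127, 0.003, 1.431]
force: [-0.2, -0.7, -0.3]
opening: 0.0591
40.12 [ 0.4476 -0.1074  0.1782] [3.1271e+00 2.9000e-03 1.4308e+00] F [-0.2 -0.7 -0.3] op 0.0591 j [ 0.74  0.24 -0.68  2.06  0.2   0.89 -0.19]
(array([-20.93,   5.56,   1.96]), array([ 0.14, -0.07, 12.79]))
(array([-23.08,  -3.55,   1.83]), array([ 0.14, -0.07, 12.79]))
```

The fifth pad is held and the carton has not moved. It goes to the middle of the free left third.

```bash
python3 -m handwheel '[{"hand":5,"tx":-22,"ty":1,"tz":0,"wx":0,"wy":0,"wz":12.8},{"hand":5,"tx":-22,"ty":1,"tz":0,"wx":0,"wy":0,"wz":12.8},{"hand":5,"tx":-22,"ty":1,"tz":0,"wx":0,"wy":0,"wz":12.8},{"hand":5,"tx":-22,"ty":1,"tz":0,"wx":0,"wy":0,"wz":12.8},{"hand":5,"tx":-22,"ty":1,"tz":0,"wx":0,"wy":0,"wz":12.8},{"hand":5,"tx":-22,"ty":1,"tz":0,"wx":0,"wy":0,"wz":12.8},{"hand":5,"tx":-22,"ty":1,"tz":0,"wx":0,"wy":0,"wz":12.8},{"hand":5,"tx":-22,"ty":1,"tz":0,"wx":0,"wy":0,"wz":12.8},{"hand":5,"tx":-22,"ty":1,"tz":0,"wx":0,"wy":0,"wz":12.8},{"hand":5,"tx":-22,"ty":1,"tz":0,"wx":0,"wy":0,"wz":12.8},{"hand":5,"tx":-22,"ty":1,"tz":0,"wx":0,"wy":0,"wz":12.8},{"hand":5,"tx":-22,"ty":1,"tz":3,"wx":0,"wy":0,"wz":12.8},{"hand":5,"tx":-22,"ty":1,"tz":6.5,"wx":0,"wy":0,"wz":12.8},{"hand":5,"tx":-22,"ty":1,"tz":6.5,"wx":0,"wy":0,"wz":12.8},{"hand":5,"tx":-22,"ty":1,"tz":6.5,"wx":0,"wy":0,"wz":12.8}]'
python3 - <<'E'
from h import *
st(); print(delta([.427,-.327,.036],[np.pi,0,.0915]))
cv2.imwrite('pics/w42.png',cv2.resize(env.grab_frame('wrist'),None,fx=1.5,fy=1.5,interpolation=cv2.INTER_CUBIC)[:600])
E
```

```text
time_s: 41.47
tcp_pos: [0.4199, -0.3247, 0.1032]
orientation: [-3.137, 0.006, 0.091]
force: [-0.1, 0.5, -1.0]
opening: 0.0591
41.47 [ 0.4199 -0.3247  0.1032] [-3.1366  0.0058  0.0911] F [-0.1  0.5 -1. ] op 0.0591 j [ 0.8   0.41 -0.28  1.98  0.16  0.78 -1.05]
(array([0.73, 0.32, 6.71]), array([-0.05,  0.06, -0.  ]))
```

Run:
```python
from h import *
c=cam('wrist')
for u,v,z in ((256,78,.077),(270,350,.077),(285,100,.034),(295,235,.034),(508,120,.052),(487,299,.034),(497,299,.052)): print((u,v,z),onz(c,u/1.5,v/1.5,z).round(4))
```

```text
(256, 78, 0.077) [ 0.5239 -0.2676  0.077 ]
(270, 350, 0.077) [ 0.4099 -0.2739  0.077 ]
(285, 100, 0.034) [ 0.5223 -0.2688  0.034 ]
(295, 235, 0.034) [ 0.4568 -0.2754  0.034 ]
(508, 120, 0.052) [ 0.5209 -0.3731  0.052 ]
(487, 299, 0.034) [ 0.4304 -0.3833  0.034 ]
(497, 299, 0.052) [ 0.4365 -0.3829  0.052 ]
```

```bash
python3 -m handwheel '[{"hand":5,"tx":0.6,"ty":0.5,"tz":1,"wx":0,"wy":0,"wz":0},{"hand":5,"tx":0.6,"ty":0.5,"tz":3.5,"wx":0,"wy":0,"wz":0},{"hand":5,"tx":0.6,"ty":0.5,"tz":5.5,"wx":0,"wy":0,"wz":0},{"hand":5,"tx":0.6,"ty":0.5,"tz":5.5,"wx":0,"wy":0,"wz":0},{"hand":5,"tx":0.6,"ty":0.5,"tz":5.5,"wx":0,"wy":0,"wz":0}]'
python3 - <<'E'
from h import *
print(delta([.427,-.330,.036],[np.pi,0,.0915]))
cv2.imwrite('pics/w43.png',cv2.resize(env.grab_frame('wrist'),None,fx=1.5,fy=1.5,interpolation=cv2.INTER_CUBIC)[:600])
E
```

```text
time_s: 41.93
tcp_pos: [0.429, -0.331, 0.051]
orientation: [-3.142, -0.0, 0.091]
force: [-0.1, -0.2, -0.0]
opening: 0.059
(array([-0.19, -0.12,  1.5 ]), array([-0.  , -0.  , -0.01]))
```

There is clearance on both sides. I lower, release and back off.

```bash
python3 -m handwheel '[{"hand":5,"tx":-0.05,"ty":-0.1,"tz":0.6,"wx":0,"wy":0,"wz":0},{"hand":5,"tx":-0.05,"ty":-0.1,"tz":1.1,"wx":0,"wy":0,"wz":0},{"hand":5,"tx":-0.05,"ty":-0.1,"tz":1.3,"wx":0,"wy":0,"wz":0},{"hand":5,"tx":-0.05,"ty":-0.1,"tz":1.4,"wx":0,"wy":0,"wz":0},{"hand":5,"tx":-0.05,"ty":-0.1,"tz":1.4,"wx":0,"wy":0,"wz":0}]'
python3 -m handwheel '[{"hand":6.6,"tx":0,"ty":0,"tz":0,"wx":0,"wy":0,"wz":0},{"hand":6.6,"tx":0,"ty":0,"tz":0,"wx":0,"wy":0,"wz":0},{"hand":6.6,"tx":0,"ty":0,"tz":0,"wx":0,"wy":0,"wz":0},{"hand":6.6,"tx":0,"ty":0,"tz":-3,"wx":0,"wy":0,"wz":0},{"hand":6.6,"tx":0,"ty":0,"tz":-7,"wx":0,"wy":0,"wz":0},{"hand":6.6,"tx":0,"ty":0,"tz":-11,"wx":0,"wy":0,"wz":0},{"hand":6.6,"tx":0,"ty":0,"tz":-15,"wx":0,"wy":0,"wz":0},{"hand":6.6,"tx":0,"ty":0,"tz":-19,"wx":0,"wy":0,"wz":0}]'
python3 - <<'E'
from h import *
st(); print(delta([.6652,.0767,.22],[np.pi,0,3.05]))
cv2.imwrite('pics/w44.png',cv2.resize(env.grab_frame('wrist'),None,fx=1,fy=1,interpolation=cv2.INTER_CUBIC)[:600])
i=env.grab_frame('top'); cv2.imwrite('pics/t44.png',cv2.resize(i[180:300,270:430],None,fx=5,fy=5,interpolation=cv2.INTER_CUBIC)[:600])
E
```

```text
time_s: 42.4
tcp_pos: [0.4279, -0.3298, 0.0368]
orientation: [3.142, 0.0, 0.091]
force: [0.2, 0.3, -0.8]
opening: 0.059
time_s: 43.07
tcp_pos: [0.4276, -0.3295, 0.229]
orientation: [3.141, -0.0, 0.091]
force: [0.4, -0.7, -0.4]
opening: 0.0661
43.07 [ 0.4276 -0.3295  0.229 ] [ 3.1413e+00 -3.0000e-04  9.0700e-02] F [ 0.4 -0.7 -0.4] op 0.0661 j [ 0.83  0.27 -0.31  1.84  0.09  1.04 -0.99]
(array([ 27.34, -38.3 ,   0.9 ]), array([  0.  ,   0.  , -28.26]))
```

All five pads lie flat in the carton. Now I go back to the key to close the bar.

```bash
python3 -m handwheel '[{"hand":4,"tx":27.3,"ty":-38.3,"tz":-1,"wx":0,"wy":0,"wz":-20},{"hand":4,"tx":27.3,"ty":-38.3,"tz":-1,"wx":0,"wy":0,"wz":-20},{"hand":4,"tx":27.3,"ty":-38.3,"tz":-1,"wx":0,"wy":0,"wz":-20},{"hand":4,"tx":27.3,"ty":-38.3,"tz":-1,"wx":0,"wy":0,"wz":-20},{"hand":4,"tx":27.3,"ty":-38.3,"tz":-1,"wx":0,"wy":0,"wz":-20},{"hand":4,"tx":27.3,"ty":-38.3,"tz":-1,"wx":0,"wy":0,"wz":-20},{"hand":4,"tx":27.3,"ty":-38.3,"tz":-1,"wx":0,"wy":0,"wz":-20},{"hand":4,"tx":27.3,"ty":-38.3,"tz":-1,"wx":0,"wy":0,"wz":-20},{"hand":4,"tx":27.3,"ty":-38.3,"tz":-1,"wx":0,"wy":0,"wz":-20},{"hand":4,"tx":27.3,"ty":-38.3,"tz":-1,"wx":0,"wy":0,"wz":-20},{"hand":4,"tx":27.3,"ty":-38.3,"tz":-1,"wx":0,"wy":0,"wz":-20},{"hand":4,"tx":27.3,"ty":-38.3,"tz":-1,"wx":0,"wy":0,"wz":-20},{"hand":4,"tx":27.3,"ty":-38.3,"tz":-1,"wx":0,"wy":0,"wz":-20},{"hand":4,"tx":27.3,"ty":-38.3,"tz":-1,"wx":0,"wy":0,"wz":-20},{"hand":4,"tx":27.3,"ty":-38.3,"tz":-1,"wx":0,"wy":0,"wz":-20},{"hand":4,"tx":27.3,"ty":-38.3,"tz":-1,"wx":0,"wy":0,"wz":-20},{"hand":4,"tx":27.3,"ty":-38.3,"tz":-1,"wx":0,"wy":0,"wz":-20}]'
python3 - <<'E'
from h import *
st(); print(delta([.6652,.0767,.20],[np.pi,0,3.05]))
E
```

```text
time_s: 44.58
tcp_pos: [0.665, 0.0762, 0.2361]
orientation: [-3.141, -0.0, 2.191]
force: [-0.7, -0.5, 0.2]
opening: 0.04
44.58 [0.665  0.0762 0.2361] [-3.1410e+00 -3.0000e-04  2.1906e+00] F [-0.7 -0.5  0.2] op 0.04 j [ 0.37  0.59 -0.84  1.51  0.45  1.25  0.09]
(array([0.03, 0.04, 3.61]), array([-0.  , -0.01, -8.21]))
```

```bash
python3 -m handwheel '[{"hand":4,"tx":0,"ty":0,"tz":0.5,"wx":0,"wy":0,"wz":-8.2},{"hand":4,"tx":0,"ty":0,"tz":1,"wx":0,"wy":0,"wz":-8.2},{"hand":4,"tx":0,"ty":0,"tz":1.5,"wx":0,"wy":0,"wz":-8.2},{"hand":4,"tx":0,"ty":0,"tz":2,"wx":0,"wy":0,"wz":-8.2},{"hand":4,"tx":0,"ty":0,"tz":2.5,"wx":0,"wy":0,"wz":-8.2},{"hand":4,"tx":0,"ty":0,"tz":3,"wx":0,"wy":0,"wz":-8.2},{"hand":4,"tx":0,"ty":0,"tz":3.5,"wx":0,"wy":0,"wz":-8.2},{"hand":4,"tx":0,"ty":0,"tz":3.6,"wx":0,"wy":0,"wz":-8.2},{"hand":4,"tx":0,"ty":0,"tz":3.6,"wx":0,"wy":0,"wz":-8.2}]'
python3 - <<'E'
from h import *
st(); print(delta([.6652,.0767,.1165],[np.pi,0,3.05]))
import pickle; pickle.dump(cam('wrist'),open('w45.pkl','wb'))
cv2.imwrite('pics/w45.png',cv2.resize(env.grab_frame('wrist'),None,fx=1.5,fy=1.5,interpolation=cv2.INTER_CUBIC)[:600])
E
```

```text
time_s: 45.33
tcp_pos: [0.6648, 0.076, 0.1999]
orientation: [-3.142, -0.001, 3.041]
force: [0.0, -0.0, 0.4]
opening: 0.04
45.33 [0.6648 0.076  0.1999] [-3.1416e+00 -1.5000e-03  3.0407e+00] F [ 0.  -0.   0.4] op 0.04 j [ 0.46  0.7  -1.01  1.54  0.61  1.25  0.82]
(array([-0.04,  0.07,  8.34]), array([ 0.  , -0.01, -0.09]))
```

The key's head is upright and centred between the fingers at u≈384. I go down and grip.

```bash
python3 -m handwheel '[{"hand":4,"tx":0,"ty":0.05,"tz":4,"wx":0,"wy":0,"wz":0},{"hand":4,"tx":0,"ty":0.05,"tz":7,"wx":0,"wy":0,"wz":0},{"hand":4,"tx":0,"ty":0.05,"tz":8.2,"wx":0,"wy":0,"wz":0},{"hand":4,"tx":0,"ty":0.05,"tz":8.2,"wx":0,"wy":0,"wz":0},{"hand":4,"tx":0,"ty":0.05,"tz":8.2,"wx":0,"wy":0,"wz":0}]'
python3 - <<'E'
from h import *
cv2.imwrite('pics/w46.png',cv2.resize(env.grab_frame('wrist')[120:384,160:360],None,fx=2.27,fy=2.27,interpolation=cv2.INTER_CUBIC)[:600])
E
```

```text
time_s: 45.8
tcp_pos: [0.6656, 0.0772, 0.1195]
orientation: [3.141, 0.001, 3.043]
force: [-0.2, -0.2, 0.5]
opening: 0.0402
```

```bash
python3 -m handwheel '[{"hand":4,"tx":0,"ty":0,"tz":0.2,"wx":0,"wy":0,"wz":0},{"hand":0,"tx":0,"ty":0,"tz":0.2,"wx":0,"wy":0,"wz":0},{"hand":0,"tx":0,"ty":0,"tz":0.2,"wx":0,"wy":0,"wz":0},{"hand":0,"tx":0,"ty":0,"tz":0.2,"wx":0,"wy":0,"wz":0},{"hand":0,"tx":0,"ty":0,"tz":0.2,"wx":0,"wy":0,"wz":0}]' 60
python3 -m handwheel '[{"hand":0,"tx":0,"ty":0,"tz":0,"wx":0,"wy":0,"wz":1},{"hand":0,"tx":0,"ty":0,"tz":0,"wx":0,"wy":0,"wz":2},{"hand":0,"tx":0,"ty":0,"tz":0,"wx":0,"wy":0,"wz":3},{"hand":0,"tx":0,"ty":0,"tz":0,"wx":0,"wy":0,"wz":4},{"hand":0,"tx":0,"ty":0,"tz":0,"wx":0,"wy":0,"wz":4}]' 60
python3 - <<'E'
from h import *
st(); print(env.sense()['moment'])
cv2.imwrite('pics/w47.png',cv2.resize(env.grab_frame('wrist')[120:384,160:360],None,fx=2.27,fy=2.27,interpolation=cv2.INTER_CUBIC)[:600])
E
```

```text
time_s: 46.27
tcp_pos: [0.6658, 0.0765, 0.118]
orientation: [-3.141, 0.002, 3.043]
force: [-0.6, -1.1, 5.0]
opening: 0.0091
time_s: 46.68
tcp_pos: [0.6656, 0.0755, 0.1178]
orientation: [-3.14, 0.002, 2.622]
force: [-0.1, -3.4, 5.4]
opening: 0.0092
46.68 [0.6656 0.0755 0.1178] [-3.1395e+00  2.4000e-03  2.6224e+00] F [-0.1 -3.4  5.4] op 0.0092 j [ 0.38  0.73 -0.87  1.62  0.62  1.08  0.39]
[-0.79548078  0.33384741  0.05426955]
```

The bar is following the key back. I continue.

```bash
python3 -m handwheel '[{"hand":0,"tx":0,"ty":0,"tz":0,"wx":0,"wy":0,"wz":0.9},{"hand":0,"tx":0,"ty":0,"tz":0,"wx":0,"wy":0,"wz":1.8},{"hand":0,"tx":0,"ty":0,"tz":0,"wx":0,"wy":0,"wz":2.7},{"hand":0,"tx":0,"ty":0,"tz":0,"wx":0,"wy":0,"wz":3.6},{"hand":0,"tx":0,"ty":0,"tz":0,"wx":0,"wy":0,"wz":4.5},{"hand":0,"tx":0,"ty":0,"tz":0,"wx":0,"wy":0,"wz":4.5}]' 60
python3 -c "
from h import *
print(env.sense()['moment'])"
python3 -m handwheel '[{"hand":0,"tx":0,"ty":0,"tz":0,"wx":0,"wy":0,"wz":0.9},{"hand":0,"tx":0,"ty":0,"tz":0,"wx":0,"wy":0,"wz":1.8},{"hand":0,"tx":0,"ty":0,"tz":0,"wx":0,"wy":0,"wz":2.7},{"hand":0,"tx":0,"ty":0,"tz":0,"wx":0,"wy":0,"wz":2.7}]' 60
python3 - <<'E'
from h import *
st(); print(env.sense()['moment'])
cv2.imwrite('pics/w48.png',cv2.resize(env.grab_frame('wrist')[120:384,160:360],None,fx=2.27,fy=2.27,interpolation=cv2.INTER_CUBIC)[:600])
E
```

```text
time_s: 47.23
tcp_pos: [0.6652, 0.0749, 0.1176]
orientation: [-3.139, 0.003, 2.153]
force: [-1.5, -4.5, 6.8]
opening: 0.0093
[-1.02698784  0.57291919  0.1015955 ]
time_s: 47.57
tcp_pos: [0.6648, 0.0749, 0.1172]
orientation: [-3.14, 0.003, 1.87]
force: [-2.0, -4.6, 6.3]
opening: 0.0093
47.57 [0.6648 0.0749 0.1172] [-3.1396e+00  3.1000e-03  1.8700e+00] F [-2.  -4.6  6.3] op 0.0093 j [ 0.29  0.67 -0.7   1.63  0.49  1.03 -0.26]
[-1.00903216  0.55991465  0.03328404]
```

Smooth. I continue to the closed end and overturn by the play.

```bash
python3 -m handwheel '[{"hand":0,"tx":0,"ty":0,"tz":0,"wx":0,"wy":0,"wz":0.9},{"hand":0,"tx":0,"ty":0,"tz":0,"wx":0,"wy":0,"wz":1.8},{"hand":0,"tx":0,"ty":0,"tz":0,"wx":0,"wy":0,"wz":2.7},{"hand":0,"tx":0,"ty":0,"tz":0,"wx":0,"wy":0,"wz":3.6},{"hand":0,"tx":0,"ty":0,"tz":0,"wx":0,"wy":0,"wz":4.6},{"hand":0,"tx":0,"ty":0,"tz":0,"wx":0,"wy":0,"wz":4.6}]' 60
python3 - <<'E'
from h import *
st(); print(env.sense()['moment'])
cv2.imwrite('pics/w49.png',cv2.resize(env.grab_frame('wrist')[120:384,160:360],None,fx=2.27,fy=2.27,interpolation=cv2.INTER_CUBIC)[:600])
E
```

```text
time_s: 48.12
tcp_pos: [0.6635, 0.0769, 0.1156]
orientation: [-3.138, 0.002, 1.391]
force: [-2.9, -1.4, -1.2]
opening: 0.0093
48.12 [0.6635 0.0769 0.1156] [-3.1381e+00  1.5000e-03  1.3908e+00] F [-2.9 -1.4 -1.2] op 0.0093 j [ 0.22  0.64 -0.58  1.63  0.4   1.   -0.68]
[-0.40376894  0.71285284  0.07799033]
```

```bash
python3 -m handwheel '[{"hand":0,"tx":0,"ty":0,"tz":0,"wx":0,"wy":0,"wz":0.6},{"hand":0,"tx":0,"ty":0,"tz":0,"wx":0,"wy":0,"wz":0.6},{"hand":0,"tx":0,"ty":0,"tz":0,"wx":0,"wy":0,"wz":0.6}]' 60
python3 -c "
from h import *
print(env.sense()['moment'])"
python3 -m handwheel '[{"hand":0,"tx":0,"ty":0,"tz":0,"wx":0,"wy":0,"wz":0.6},{"hand":0,"tx":0,"ty":0,"tz":0,"wx":0,"wy":0,"wz":0.6},{"hand":0,"tx":0,"ty":0,"tz":0,"wx":0,"wy":0,"wz":0.6}]' 60
python3 - <<'E'
from h import *
st(); print(env.sense()['moment'])
import pickle; pickle.dump(cam('wrist'),open('w50.pkl','wb'))
cv2.imwrite('pics/w50.png',cv2.resize(env.grab_frame('wrist')[120:300,160:360],None,fx=4,fy=4,interpolation=cv2.INTER_CUBIC)[:600])
E
```

```text
time_s: 48.42
tcp_pos: [0.6631, 0.0771, 0.1156]
orientation: [-3.137, 0.002, 1.332]
force: [-6.0, -0.5, -0.4]
opening: 0.009
[-0.3360286   1.15094654  0.10963096]
time_s: 48.67
tcp_pos: [0.6628, 0.0772, 0.1156]
orientation: [-3.137, 0.003, 1.271]
force: [-5.3, -1.5, 1.9]
opening: 0.0095
48.67 [0.6628 0.0772 0.1156] [-3.1368e+00  2.6000e-03  1.2711e+00] F [-5.3 -1.5  1.9] op 0.0095 j [ 0.2   0.63 -0.56  1.63  0.38  0.99 -0.79]
[-0.36435059  1.30080846  0.57012305]
```

The moment is up and the plates sit flush with the housing, so the bar is closed. I turn the key back to the middle of its play and draw it up.

```bash
python3 -m handwheel '[{"hand":0,"tx":0,"ty":0.1,"tz":0,"wx":0,"wy":0,"wz":-1},{"hand":0,"tx":0,"ty":0.2,"tz":0,"wx":0,"wy":0,"wz":-2},{"hand":0,"tx":0,"ty":0.2,"tz":0,"wx":0,"wy":0,"wz":-2.5},{"hand":0,"tx":0,"ty":0.2,"tz":0,"wx":0,"wy":0,"wz":-2.5},{"hand":0,"tx":0,"ty":0.2,"tz":0,"wx":0,"wy":0,"wz":-2.5}]' 60
python3 - <<'E'
from h import *
st(); print(env.sense()['moment'])
cv2.imwrite('pics/w51.png',cv2.resize(env.grab_frame('wrist')[120:300,160:360],None,fx=4,fy=4,interpolation=cv2.INTER_CUBIC)[:600])
E
```

```text
time_s: 49.13
tcp_pos: [0.6659, 0.0764, 0.1157]
orientation: [-3.139, -0.0, 1.527]
force: [-4.6, -1.0, -3.0]
opening: 0.009
49.13 [0.6659 0.0764 0.1157] [-3.1387e+00 -3.0000e-04  1.5266e+00] F [-4.6 -1.  -3. ] op 0.009 j [ 0.24  0.65 -0.62  1.63  0.43  1.01 -0.56]
[-0.1315198   0.86633575 -0.0323574 ]
```

The collar is about 2 mm right of the slot. I shift back 1.5 mm and then lift.

```bash
python3 -m handwheel '[{"hand":0,"tx":0,"ty":-0.15,"tz":0,"wx":0,"wy":0,"wz":0},{"hand":0,"tx":0,"ty":-0.15,"tz":-0.5,"wx":0,"wy":0,"wz":0},{"hand":0,"tx":0,"ty":-0.15,"tz":-1.0,"wx":0,"wy":0,"wz":0},{"hand":0,"tx":0,"ty":-0.15,"tz":-1.0,"wx":0,"wy":0,"wz":0}]' 70
```

```text
time_s: 49.52
tcp_pos: [0.6659, 0.0762, 0.1282]
orientation: [3.14, 0.001, 1.525]
force: [-3.0, -2.1, 1.3]
opening: 0.0087
```

```bash
python3 -m handwheel '[{"hand":0,"tx":0,"ty":0,"tz":-1.5,"wx":0,"wy":0,"wz":0},{"hand":0,"tx":0,"ty":0,"tz":-3,"wx":0,"wy":0,"wz":0},{"hand":0,"tx":0,"ty":0,"tz":-4.5,"wx":0,"wy":0,"wz":0},{"hand":0,"tx":0,"ty":0,"tz":-6.5,"wx":0,"wy":0,"wz":0},{"hand":0,"tx":0,"ty":0,"tz":-7.5,"wx":0,"wy":0,"wz":0},{"hand":0,"tx":0,"ty":0,"tz":-7.5,"wx":0,"wy":0,"wz":0}]' 70
python3 - <<'E'
from h import *
st(); print(env.sense()['moment'],delta([.4530,.0350,.19],[np.pi,0,1.408]))
cv2.imwrite('pics/w52.png',cv2.resize(env.grab_frame('wrist'),None,fx=1.5,fy=1.5,interpolation=cv2.INTER_CUBIC)[:600])
cv2.imwrite('pics/s52.png',cv2.resize(env.grab_frame('scene')[110:290,60:260],None,fx=4,fy=4,interpolation=cv2.INTER_CUBIC)[:600])
E
```

```text
time_s: 50.02
tcp_pos: [0.668, 0.0775, 0.2063]
orientation: [3.133, -0.002, 1.525]
force: [0.3, -1.0, -1.4]
opening: 0.0084
50.02 [0.668  0.0775 0.2063] [ 3.1332e+00 -2.2000e-03  1.5253e+00] F [ 0.3 -1.  -1.4] op 0.0084 j [ 0.26  0.56 -0.66  1.55  0.37  1.15 -0.52]
[ 0.01895488 -0.09656121 -0.02930996] (array([ -5.23, -21.3 ,   1.44]), array([ 0.08, -0.03,  1.12]))
```

The key is out and the bar is closed. Before going to the rack I compare how the key sits in the hand with how it sat at the first pick.

Run:
```python
from h import *
a=cv2.imread('pics/w7.png')[290:470,320:450];b=cv2.imread('pics/w52.png')[290:470,320:450]
cv2.imwrite('pics/cmp.png',cv2.resize(cv2.hconcat([a,b]),None,fx=3,fy=3,interpolation=cv2.INTER_CUBIC))
```

```text
(no output)
```

The head sits a few millimetres higher in the hand than before, but it is upright and centred. I go over the empty rack slot.

```bash
python3 -m handwheel '[{"hand":0,"tx":-5.2,"ty":-21.3,"tz":0.5,"wx":0,"wy":0,"wz":1.12},{"hand":0,"tx":-5.2,"ty":-21.3,"tz":0.5,"wx":0,"wy":0,"wz":1.12},{"hand":0,"tx":-5.2,"ty":-21.3,"tz":0.5,"wx":0,"wy":0,"wz":1.12},{"hand":0,"tx":-5.2,"ty":-21.3,"tz":0.5,"wx":0,"wy":0,"wz":1.12},{"hand":0,"tx":-5.2,"ty":-21.3,"tz":0.5,"wx":0,"wy":0,"wz":1.12},{"hand":0,"tx":-5.2,"ty":-21.3,"tz":0.5,"wx":0,"wy":0,"wz":1.12},{"hand":0,"tx":-5.2,"ty":-21.3,"tz":0.5,"wx":0,"wy":0,"wz":1.12},{"hand":0,"tx":-5.2,"ty":-21.3,"tz":2,"wx":0,"wy":0,"wz":1.12},{"hand":0,"tx":-5.2,"ty":-21.3,"tz":2,"wx":0,"wy":0,"wz":1.12},{"hand":0,"tx":-5.2,"ty":-21.3,"tz":2,"wx":0,"wy":0,"wz":1.12}]' 70
python3 - <<'E'
from h import *
st(); print(delta([.4525,.0348,.14],[np.pi,0,1.408]))
cv2.imwrite('pics/w53.png',cv2.resize(env.grab_frame('wrist'),None,fx=1.5,fy=1.5,interpolation=cv2.INTER_CUBIC)[:600])
E
```

```text
time_s: 50.95
tcp_pos: [0.451, 0.0342, 0.1813]
orientation: [-3.14, -0.001, 1.408]
force: [0.4, -0.1, -0.1]
opening: 0.0089
50.95 [0.451  0.0342 0.1813] [-3.1402e+00 -9.0000e-04  1.4082e+00] F [ 0.4 -0.1 -0.1] op 0.0089 j [ 0.47  0.24 -0.72  2.06  0.19  0.91 -0.52]
(array([0.08, 0.15, 4.13]), array([-0.01, -0.01,  0.  ]))
```

The blade at u≈383 lines up with the slot at u≈384. I go lower and check.

```bash
python3 -m handwheel '[{"hand":0,"tx":0.05,"ty":0.1,"tz":2.5,"wx":0,"wy":0,"wz":0},{"hand":0,"tx":0.05,"ty":0.1,"tz":4.8,"wx":0,"wy":0,"wz":0},{"hand":0,"tx":0.05,"ty":0.1,"tz":5.4,"wx":0,"wy":0,"wz":0},{"hand":0,"tx":0.05,"ty":0.1,"tz":5.4,"wx":0,"wy":0,"wz":0},{"hand":0,"tx":0.05,"ty":0.1,"tz":5.4,"wx":0,"wy":0,"wz":0}]' 70
python3 - <<'E'
from h import *
st(); print(delta([.4525,.0348,.07],[np.pi,0,1.408]))
cv2.imwrite('pics/w54.png',cv2.resize(env.grab_frame('wrist')[120:300,160:360],None,fx=4,fy=4,interpolation=cv2.INTER_CUBIC)[:600])
E
```

```text
time_s: 51.42
tcp_pos: [0.4523, 0.0348, 0.1283]
orientation: [3.141, -0.001, 1.408]
force: [0.6, -0.4, 0.6]
opening: 0.0089
51.42 [0.4523 0.0348 0.1283] [ 3.1412e+00 -8.0000e-04  1.4083e+00] F [ 0.6 -0.4  0.6] op 0.0089 j [ 0.42  0.32 -0.69  2.12  0.28  0.79 -0.61]
(array([-0.  ,  0.02,  5.83]), array([ 0.  , -0.01,  0.  ]))
```

Run:
```python
from h import *
c=cam('wrist'); s=env.sense(); r=R.from_euler('xyz',s['orientation']).as_matrix(); xt=r[:,0]
u=np.array([np.cos(1.408),np.sin(1.408),0])
f=lambda X:((proj(c,X)-[160,120])*4).round(0)
sl=np.array([.4519,.0344,.058])
print('slot far end',f(sl+.020*u),'near end',f(sl-.009*u))
for dz in (0,.003,.006):
    ax=s['tcp_pos']+np.array([0,0,-.011+dz])
    print(dz,'blade front tip',f(ax+.014*xt-[0,0,.045]),f(ax+.018*xt-[0,0,.042]),'collar front top',f(ax+.020*xt+[0,0,.005]),'collar edge side',f(ax+.020*xt+.008*r[:,1]+[0,0,.005]))
```

```text
slot far end [372. 245.] near end [372. 376.]
0 blade front tip [375. 291.] [375. 276.] collar front top [374. 352.] collar edge side [429. 352.]
0.003 blade front tip [375. 296.] [375. 280.] collar front top [374. 359.] collar edge side [429. 359.]
0.006 blade front tip [375. 301.] [375. 285.] collar front top [374. 367.] collar edge side [430. 367.]
```

Blade tip and slot end are both within about 1 mm of prediction. I insert.

```bash
python3 -m handwheel '[{"hand":0,"tx":0,"ty":0,"tz":0.8,"wx":0,"wy":0,"wz":0},{"hand":0,"tx":0,"ty":0,"tz":1.6,"wx":0,"wy":0,"wz":0},{"hand":0,"tx":0,"ty":0,"tz":2.4,"wx":0,"wy":0,"wz":0},{"hand":0,"tx":0,"ty":0,"tz":2.4,"wx":0,"wy":0,"wz":0}]' 70
python3 -m handwheel '[{"hand":0,"tx":0,"ty":0,"tz":1,"wx":0,"wy":0,"wz":0},{"hand":0,"tx":0,"ty":0,"tz":2,"wx":0,"wy":0,"wz":0},{"hand":0,"tx":0,"ty":0,"tz":3,"wx":0,"wy":0,"wz":0},{"hand":0,"tx":0,"ty":0,"tz":3,"wx":0,"wy":0,"wz":0}]' 70
```

```text
time_s: 51.8
tcp_pos: [0.4503, 0.034, 0.1023]
orientation: [-3.139, 0.001, 1.408]
force: [-0.0, -0.1, -1.3]
opening: 0.0088
time_s: 52.13
tcp_pos: [0.4499, 0.0321, 0.0722]
orientation: [-3.138, 0.004, 1.407]
force: [-0.5, -5.0, -4.3]
opening: 0.0091
```

```bash
python3 -m handwheel '[{"hand":0,"tx":0,"ty":0,"tz":0.2,"wx":0,"wy":0,"wz":0},{"hand":0,"tx":0,"ty":0,"tz":0.4,"wx":0,"wy":0,"wz":0},{"hand":0,"tx":0,"ty":0,"tz":0.6,"wx":0,"wy":0,"wz":0},{"hand":0,"tx":0,"ty":0,"tz":0.6,"wx":0,"wy":0,"wz":0}]' 70
python3 - <<'E'
from h import *
st()
cv2.imwrite('pics/w55.png',cv2.resize(env.grab_frame('wrist')[120:300,160:360],None,fx=4,fy=4,interpolation=cv2.INTER_CUBIC)[:600])
cv2.imwrite('pics/s55.png',cv2.resize(env.grab_frame('scene')[220:340,130:290],None,fx=5,fy=5,interpolation=cv2.INTER_CUBIC)[:600])
E
```

```text
time_s: 52.47
tcp_pos: [0.4509, 0.0319, 0.0672]
orientation: [-3.14, 0.004, 1.407]
force: [0.5, -6.5, -3.0]
opening: 0.0089
52.47 [0.4509 0.0319 0.0672] [-3.14    0.0038  1.4067] F [ 0.5 -6.5 -3. ] op 0.0089 j [ 0.35  0.42 -0.62  2.17  0.4   0.67 -0.71]
```

The key has a few millimetres to go and is pressing against the far slot end. I ease back 1.5 mm and continue down.

```bash
python3 -m handwheel '[{"hand":0,"tx":-0.2,"ty":0.05,"tz":0,"wx":0,"wy":0,"wz":0},{"hand":0,"tx":-0.2,"ty":0.05,"tz":0.2,"wx":0,"wy":0,"wz":0},{"hand":0,"tx":-0.2,"ty":0.05,"tz":0.4,"wx":0,"wy":0,"wz":0},{"hand":0,"tx":-0.2,"ty":0.05,"tz":0.4,"wx":0,"wy":0,"wz":0}]' 70
python3 - <<'E'
from h import *
st()
cv2.imwrite('pics/w56.png',cv2.resize(env.grab_frame('wrist')[120:300,160:360],None,fx=4,fy=4,interpolation=cv2.INTER_CUBIC)[:600])
E
```

```text
time_s: 52.9
tcp_pos: [0.4519, 0.0316, 0.065]
orientation: [-3.142, 0.003, 1.408]
force: [-5.4, -6.1, 15.6]
opening: 0.0089
52.9 [0.4519 0.0316 0.065 ] [-3.1416e+00  3.0000e-03  1.4076e+00] F [-5.4 -6.1 15.6] op 0.0089 j [ 0.35  0.42 -0.62  2.17  0.4   0.66 -0.72]
```

The key is wedged slightly, tilted in the grip, at 15 N. I relax and let it go so it can straighten and drop.

```bash
python3 -m handwheel '[{"hand":0,"tx":0,"ty":-0.05,"tz":-0.25,"wx":0,"wy":0,"wz":0},{"hand":0,"tx":0,"ty":-0.05,"tz":-0.25,"wx":0,"wy":0,"wz":0},{"hand":2,"tx":0,"ty":-0.05,"tz":-0.25,"wx":0,"wy":0,"wz":0},{"hand":2,"tx":0,"ty":-0.05,"tz":-0.25,"wx":0,"wy":0,"wz":0},{"hand":3,"tx":0,"ty":-0.05,"tz":-0.25,"wx":0,"wy":0,"wz":0},{"hand":3,"tx":0,"ty":-0.05,"tz":-0.25,"wx":0,"wy":0,"wz":0}]' 70
python3 - <<'E'
from h import *
st()
cv2.imwrite('pics/w57.png',cv2.resize(env.grab_frame('wrist')[120:384,160:360],None,fx=2.27,fy=2.27,interpolation=cv2.INTER_CUBIC)[:600])
cv2.imwrite('pics/s57.png',cv2.resize(env.grab_frame('scene')[220:340,130:290],None,fx=5,fy=5,interpolation=cv2.INTER_CUBIC)[:600])
E
```

```text
time_s: 53.45
tcp_pos: [0.4515, 0.0333, 0.0663]
orientation: [3.141, -0.001, 1.409]
force: [0.0, 0.2, 0.1]
opening: 0.0301
53.45 [0.4515 0.0333 0.0663] [ 3.1410e+00 -1.3000e-03  1.4087e+00] F [0.  0.2 0.1] op 0.0301 j [ 0.35  0.42 -0.62  2.17  0.4   0.66 -0.71]
```

```bash
python3 -m handwheel '[{"hand":3,"tx":0,"ty":0,"tz":-3,"wx":0,"wy":0,"wz":0},{"hand":3,"tx":0,"ty":0,"tz":-6,"wx":0,"wy":0,"wz":0},{"hand":3,"tx":-2,"ty":0,"tz":-10,"wx":0,"wy":0,"wz":0},{"hand":3,"tx":-4,"ty":0,"tz":-12,"wx":0,"wy":0,"wz":0},{"hand":3,"tx":-4,"ty":0,"tz":-12,"wx":0,"wy":0,"wz":0},{"hand":3,"tx":-4,"ty":0,"tz":-12,"wx":0,"wy":0,"wz":0}]'
python3 - <<'E'
from h import *
import cv2
from plant import env
c=cam('wrist') 
im=env.grab_frame('wrist'); cv2.imwrite('pics/w58.png',im)
im2=env.grab_frame('scene'); cv2.imwrite('pics/s58.png',im2)
for k,(x,y) in dict(k3=(.4519,.0344),k2=(.46,.0838),k1=(.468,.1332)).items():
    for z in (.058,.063,.095): print(k,z,proj(c,[x,y,z]),proj(cam('scene'),[x,y,z]))
E
cat h.py | head -60
```

```text
time_s: 54.05
tcp_pos: [0.4454, -0.008, 0.1872]
orientation: [3.138, 0.0, 1.405]
force: [-0.5, -0.7, -0.3]
opening: 0.0299
k3 0.058 [253.10330365 143.56956344] [232.36606603 268.72040686]
k3 0.063 [253.08930282 144.18496825] [232.24290903 267.03578072]
k3 0.095 [252.98620439 148.716645  ] [231.43284579 255.95517856]
k2 0.058 [252.79629946  90.25105003] [212.02004002 281.52819499]
k2 0.063 [252.77562255  89.8862241 ] [211.8165145  279.84149287]
k2 0.095 [252.62202828  87.17618829] [210.47672224 268.73806729]
k1 0.058 [252.34126025  30.42125166] [190.46118398 295.14972595]
k1 0.063 [252.31007498  28.82181798] [190.16760624 293.4638706 ]
k1 0.095 [252.07611964  16.8226887 ] [188.23330702 282.35625468]
import numpy as np, cv2
from scipy.spatial.transform import Rotation as R
from plant import env
def cam(n):
    i=env.camera_info(n); f=192/np.tan(np.radians(i['fovy']/2))
    return dict(o=np.array(i['origin']),R=R.from_euler('xyz',i['attitude']).as_matrix(),f=f,cx=i['cx'],cy=i['cy'])
def ray(c,u,v):
    d=np.array([(u-c['cx'])/c['f'],-(v-c['cy'])/c['f'],-1.]); d=c['R']@d; return d/np.lin
[... 503 characters left out ...]
l-frame shift (cm) & turn (6deg units) from measured pose to target"""
    s=env.sense(); r=R.from_euler('xyz',s['orientation'])
    t=r.inv().apply(np.asarray(X)-s['tcp_pos'])*100
    w=None
    if rpy is not None: w=np.degrees((r.inv()*R.from_euler('xyz',rpy)).as_rotvec())/6
    return np.round(t,2),None if w is None else np.round(w,2)
def st():
    s=env.sense(); print(round(s['time_s'],2),s['tcp_pos'].round(4),s['orientation'].round(4),'F',s['force'].round(1),'op',round(s['opening'],4),'j',s['joints'].round(2))
def crop(img,u,v,w,h,k,name):
    c=img[max(0,int(v-h)):int(v+h),max(0,int(u-w)):int(u+w)]
    cv2.imwrite('pics/'+name,cv2.resize(c,None,fx=k,fy=k,interpolation=cv2.INTER_CUBIC))
```

View pics/w58.png

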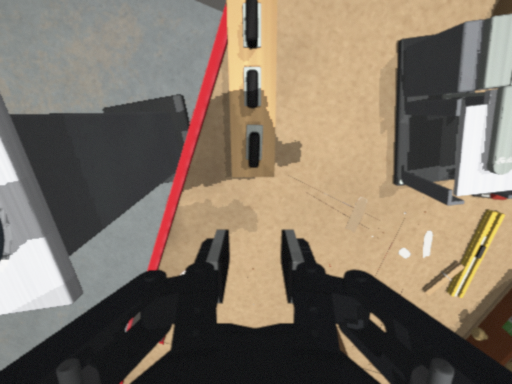

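View pics/s58.png

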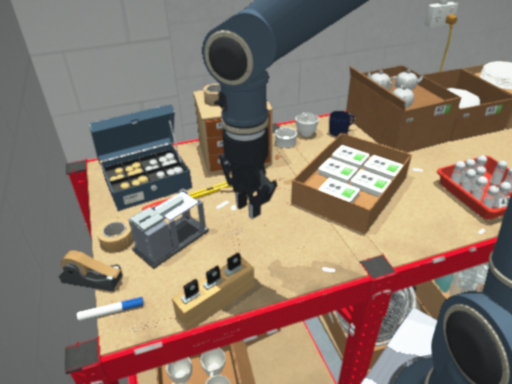

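Run:
```python
from h import *
im=cv2.imread('pics/s58.png'); crop(im,213,280,50,45,7,'s58c.png')
im=cv2.imread('pics/w58.png'); crop(im,253,100,40,100,3,'w58c.png'); crop(im,450,110,62,110,4,'w58d.png')
```

```text
(no output)
```

View pics/s58c.png

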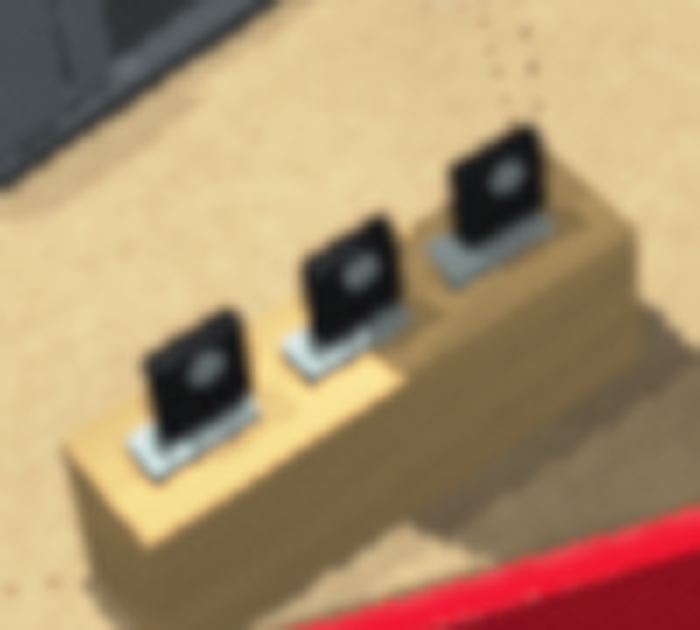

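View pics/w58c.png

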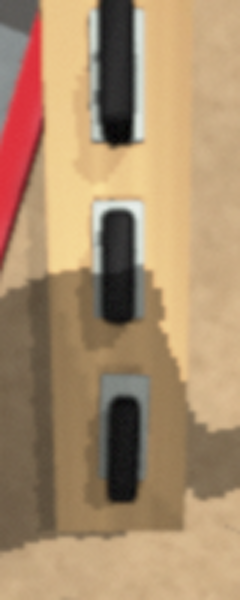

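View pics/w58d.png

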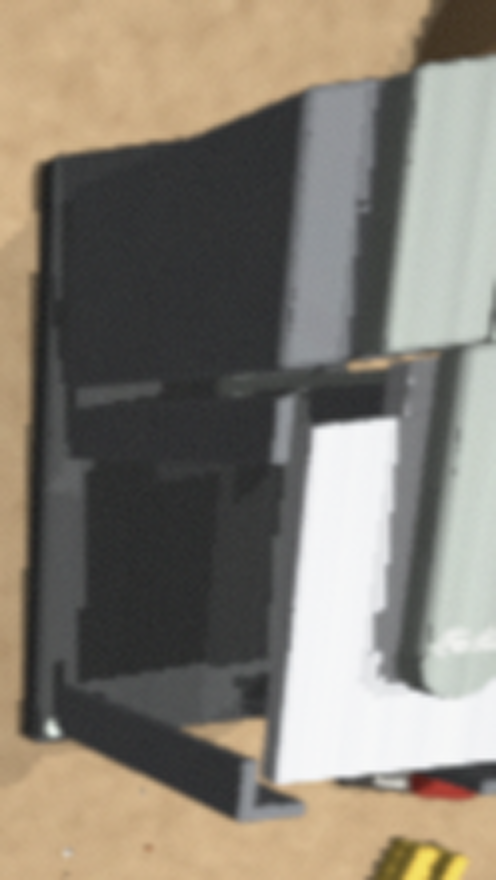

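Run:
```python
from h import *
import math
st(); print(delta([.4519,.0344,.105],[math.pi,0,1.408]))
```

```text
54.15 [ 0.444  -0.0066  0.1855] [-3.1402e+00 -2.0000e-04  1.4085e+00] F [-0.6 -0.1 -0.3] op 0.0299 j [ 0.57  0.21 -0.72  2.08  0.18  0.91 -0.42]
(array([4.17, 0.13, 8.05]), array([-0.01, -0.  ,  0.  ]))
```

```bash
python3 -m handwheel '[{"hand":0,"tx":2,"ty":0.1,"tz":0,"wx":0,"wy":0,"wz":0},{"hand":0,"tx":4.2,"ty":0.1,"tz":1,"wx":0,"wy":0,"wz":0},{"hand":0,"tx":4.2,"ty":0.1,"tz":4,"wx":0,"wy":0,"wz":0},{"hand":0,"tx":4.2,"ty":0.1,"tz":6.5,"wx":0,"wy":0,"wz":0},{"hand":0,"tx":4.2,"ty":0.1,"tz":8,"wx":0,"wy":0,"wz":0},{"hand":0,"tx":4.2,"ty":0.1,"tz":8,"wx":0,"wy":0,"wz":0},{"hand":0,"tx":4.2,"ty":0.1,"tz":8,"wx":0,"wy":0,"wz":0},{"hand":0,"tx":4.2,"ty":0.1,"tz":8,"wx":0,"wy":0,"wz":0}]'
python3 -c "
from h import *
st(); print(delta([.4519,.0344,.095]))"
```

```text
time_s: 54.82
tcp_pos: [0.4527, 0.0352, 0.1065]
orientation: [-3.142, -0.001, 1.409]
force: [0.1, 0.2, 0.3]
opening: -0.0
54.82 [0.4527 0.0352 0.1065] [-3.1415e+00 -7.0000e-04  1.4094e+00] F [0.1 0.2 0.3] op -0.0 j [ 0.41  0.36 -0.69  2.14  0.33  0.75 -0.65]
(array([-0.09, -0.07,  1.15]), None)
```

Press in small steps.

```bash
python3 -m handwheel '[{"hand":0,"tx":0,"ty":0,"tz":0.3,"wx":0,"wy":0,"wz":0},{"hand":0,"tx":0,"ty":0,"tz":0.6,"wx":0,"wy":0,"wz":0},{"hand":0,"tx":0,"ty":0,"tz":0.8,"wx":0,"wy":0,"wz":0},{"hand":0,"tx":0,"ty":0,"tz":0.8,"wx":0,"wy":0,"wz":0},{"hand":0,"tx":0,"ty":0,"tz":0.8,"wx":0,"wy":0,"wz":0}]'
python3 -m handwheel '[{"hand":0,"tx":0,"ty":0,"tz":0.1,"wx":0,"wy":0,"wz":0},{"hand":0,"tx":0,"ty":0,"tz":0.2,"wx":0,"wy":0,"wz":0},{"hand":0,"tx":0,"ty":0,"tz":0.2,"wx":0,"wy":0,"wz":0}]'
```

```text
time_s: 55.23
tcp_pos: [0.4526, 0.0341, 0.0984]
orientation: [3.141, 0.0, 1.408]
force: [-0.8, 0.1, 0.3]
opening: -0.0002
time_s: 55.48
tcp_pos: [0.4524, 0.0341, 0.0962]
orientation: [-3.142, 0.0, 1.408]
force: [-0.7, 0.3, -0.4]
opening: 0.0003
```

```bash
python3 -m handwheel '[{"hand":0,"tx":0,"ty":0,"tz":0.1,"wx":0,"wy":0,"wz":0},{"hand":0,"tx":0,"ty":0,"tz":0.1,"wx":0,"wy":0,"wz":0}]'
python3 -m handwheel '[{"hand":0,"tx":0,"ty":0,"tz":0.1,"wx":0,"wy":0,"wz":0},{"hand":0,"tx":0,"ty":0,"tz":0.1,"wx":0,"wy":0,"wz":0},{"hand":0,"tx":0,"ty":0,"tz":0.1,"wx":0,"wy":0,"wz":0}]'
```

```text
time_s: 55.65
tcp_pos: [0.4524, 0.0341, 0.0952]
orientation: [-3.141, 0.0, 1.408]
force: [-1.6, 0.5, -0.1]
opening: 0.0001
time_s: 55.9
tcp_pos: [0.4529, 0.0341, 0.0951]
orientation: [3.141, 0.001, 1.408]
force: [-2.6, -1.4, 8.2]
opening: 0.0004
```

```bash
python3 -m handwheel '[{"hand":0,"tx":0,"ty":0,"tz":-2,"wx":0,"wy":0,"wz":0},{"hand":0,"tx":0,"ty":0,"tz":-5,"wx":0,"wy":0,"wz":0},{"hand":0,"tx":0,"ty":0,"tz":-9,"wx":0,"wy":0,"wz":0},{"hand":0,"tx":-4,"ty":0,"tz":-13,"wx":0,"wy":0,"wz":0},{"hand":0,"tx":-8,"ty":0,"tz":-17,"wx":0,"wy":0,"wz":0},{"hand":0,"tx":-12,"ty":0,"tz":-18,"wx":0,"wy":0,"wz":0},{"hand":0,"tx":-14,"ty":0,"tz":-18,"wx":0,"wy":0,"wz":0},{"hand":0,"tx":-14,"ty":0,"tz":-18,"wx":0,"wy":0,"wz":0},{"hand":0,"tx":-14,"ty":0,"tz":-18,"wx":0,"wy":0,"wz":0},{"hand":0,"tx":-14,"ty":0,"tz":-18,"wx":0,"wy":0,"wz":0}]'
python3 - <<'E'
from h import *
for n in ('scene','top'): cv2.imwrite(f'pics/{n}59.png',env.grab_frame(n))
im=cv2.imread('pics/scene59.png'); crop(im,213,250,90,70,4,'s59c.png')
E
```

```text
time_s: 56.73
tcp_pos: [0.4296, -0.1034, 0.274]
orientation: [-3.141, -0.0, 1.408]
force: [0.7, 0.4, -0.7]
opening: 0.0002
```

View pics/scene59.png

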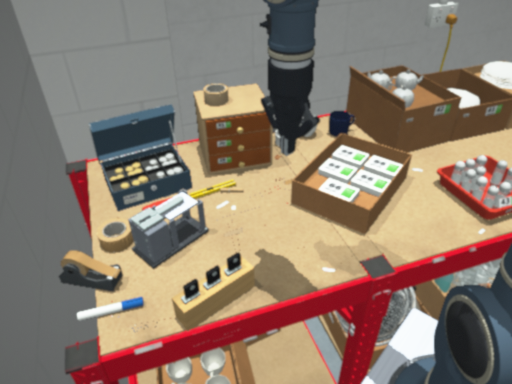

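View pics/s59c.png

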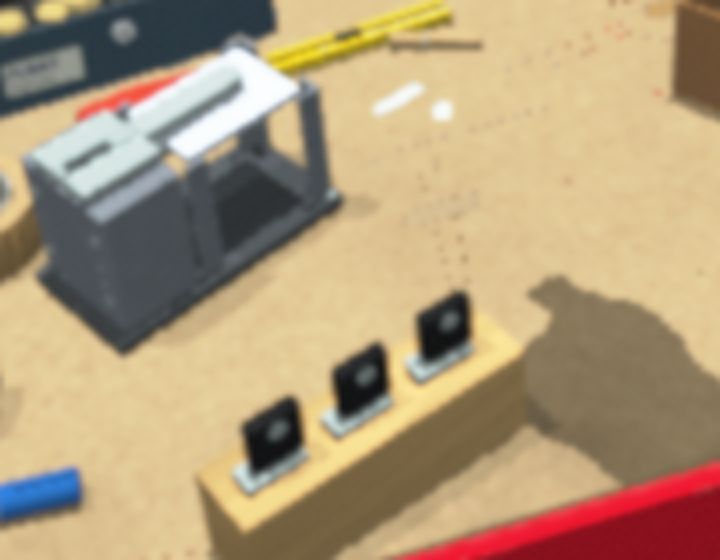

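View pics/top59.png

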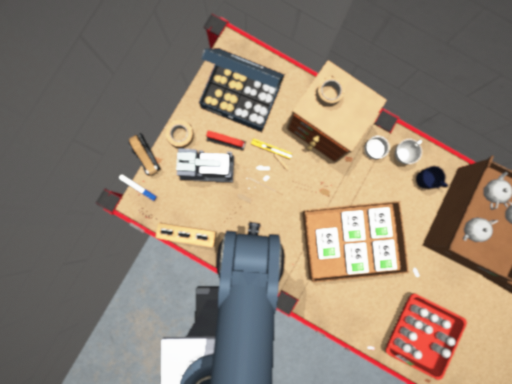

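The scene and top pictures show five pads flat in the carton, the bar at about (190,210) in the scene picture lying across the empty dispenser, and three keys at equal height in the rack. The hand is clear of everything, so I'll hand in.

```bash
python3 -c "
from plant import env
print(env.job_done())"
```

```text
the job is handed in; nothing more can be done
None
```

The job is done and handed in at about 57 s of the 210 s allowed; no verdict is reported.

- **Keys and bar:** The first key I tried, from the end slot nearest −y, was the right one. It swung the bar fully open, and after the pads were out it turned the bar back to the closed stop.
- **Pads:** The four stacked pads and the loose one lie flat in the carton, which had not moved in the last pictures.
- **Returning the key:** It first wedged a few millimetres high in its slot, and dropped in once I released it. A light press with the shut fingers then met the head's top at z = 0.095 m with about 8 N, which is the fully home height. The other two keys were never moved.

In the last scene and top pictures the bar is closed over the empty dispenser and the three key heads stand equally high. All five pads are flat, and the hand is clear at z = 0.27 m. I judged the bar closed from the pictures and the rise in wrist moment at the stop, since its angle is not measured directly. No final check failed or disagreed.

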